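# Lever up the tube tester and prop it on a block

## Robot

A 6-joint arm with a two-finger parallel gripper is mounted at the origin on the work surface. World frame = base frame: x ahead of the robot, y to its left, z up, the work surface at z = 0. Lengths are in mm, angles in rad, forces in N, time in s.
With the tool pointing down it reaches from about 275 to 875 mm from the base axis. Payload 12.5 kg.
Tool frame: the origin (TCP) lies midway between the tips of the shut fingers; the grasp point (between the pads) lies 19 mm behind it (grip_point_offset is the distance from the TCP to the grasp point, in mm); z points along the fingers, y is the line along which they close (so a half turn about z gives the same grasp; the last joint's range is limited). The gripper opens to 85 mm and grips with 20 to 120 N. Pads are 22 mm wide; open, the fingers measure 114 mm over their backs; the gripper's body (76 mm by 85 mm) begins 54 mm behind the grasp point. The pads swing forward as they close: fully open they stand 13 mm farther back than shut.
Start: joints at [-1.403, 0.351, 1.652, -0, 1.139, -0.085], TCP at [137.584, -532.499, 231.29] pointing down, gripper open.
Joint ranges: [-2.75, 2.75], [-0.79, 2.1], [0.01, 2.65], [-1.57, 4.71], [0.07, 3.14], [-2.87, 2.87]. Speed limits (rad/s): [2.22, 2.22, 2.79, 3.14, 3.14, 3.14].

## Interface

Orientations are given as a unit quaternion [w, x, y, z].
In Python, from bench import * gives the robot as it stands. The module is installed in compiled form; this text tells all that it offers.
- The arm moves only by the tool step_arm, never from a script. Its argument "commands" is one flat list of numbers, 7 for each row, row after row: the closure, from 0 (fully open) to 1 (shut), then the shift along the world's x, y, z as a fraction of full scale, then the turn, a rotation vector about the world's x, y, z as a fraction of full scale. A call has 1 to 12 rows; each row shifts and turns the commanded pose from where the row before left it; what a row does not reach is not made up. Full scale, the value 1, is 0.02 m for a shift and 180 degrees for a turn. A row lasts 1/12 s, in which the tool goes at most 41.7 mm and 7.16 degrees, less where a joint would pass 70% of its speed; a pose out of reach is approached as far as the arm can. A call with a number of a shift or a turn outside -1 to 1 is refused whole. A call with a gripper value outside its range is refused whole. The fingers move at their own pace and stop on an object; "force" is the grip in N (left out, the last holds). Time passes only in rows, so rows that do not move let the fingers close. It gives the time, the measured TCP pose, the force, the opening and the grip force at its end, in the units of the state.
- get_state(): the state, without advancing time (a new reading comes with each control period).
- capture(name): name is "side" or "top" or "wrist"; returns a dict with "pixels" (400x640x3 uint8, red, green, blue), "intrinsics" (3x3 intrinsics, pixels), "k1" (the pictures are not rectified: a ray, as slopes to the right and down, at radius r is drawn at 1 + k1 r^2 times it, then the intrinsics apply), "R" (3x3) and "t" (3): a world point X has camera coordinates R X + t; the wrist camera has in their place "tool_from_camera" (4x4, takes a point from camera to tool coordinates, whose origin is the TCP and whose axes are the flange's). Camera axes: x right, y down, z forward; pixel columns grow to the right and rows downward; lengths in mm; the calibration is good to about 2 mm. A picture is of the moment at which its call begins: read the wrist's pose just before it. There is no depth.
- close_job(): hands the job in; it is judged then, once.
Trained networks look in a picture, given as the dict that the camera call returned (one of the last four; its "shot" number tells which), for a name from the list of things; names that differ only in an ending like _2 or _b are one class to them, and where a whole thing is asked for, a point or a joint stands for the part that bears it (a point fixed in the world has none). Each returns a list of dicts, best first, with "confidence" (0 to 1); they miss things now and then, are a little off and sometimes report something else, mostly with a low value. They report only what shows in the picture. A call takes as long as a camera call. They do not tell look-alikes from the thing itself.
- search_frame(picture, target): "position" ([x, y, z] in mm, in world coordinates, good to about 4 mm: the middle of the surface that is visible of it).
The state is a dict: "time_s": time; "qpos": joint angles; "joint_vel": joint speeds; "joint_efforts": joint torques, N m; "tcp_pos": TCP position; "tcp_rot": TCP orientation; "ft_force": force on the tool from outside, world axes, zero at the start; "torque": the same for the moment, N m; "gripper_width": finger opening in mm; "grip_force": force on a finger pad.
Only numpy, scipy, OpenCV 4.12 (cv2) and the standard library are available. Lean on these libraries where they do the work, as an engineer would, in place of code of your own. Each camera call takes 0.05 s, during which the arm holds its last target. There are 200 camera calls.

## Task

Prop up the heavy tube tester: take the steel pry bar off its felt mat, put its tip under the tester's open edge across the iron fulcrum block, and press the handle down until the edge is well up (the bar stays down by itself), then slide the flat hardwood block straight in under the edge, below the overhanging socket shelf, until between a quarter and a half of its length is under. After that take the bar's handle again, raise it so that the tester comes down gently onto the block and is not dropped, draw the bar out and lay it flat back on the mat. Lift the tester only with the bar, do not push on it with the robot, and do not disturb the other things on the counter.

Things in the scene. Friction and masses are not known exactly. Their poses are not given: they have to be found in the camera images.
- tester_base: fixed low frame under the tester; origin on the counter (z 0) below the middle of the tester's open lifting edge; x along the edge, y in under the tester to the hinge (bar and block go in along +y). Tester: wooden case 276 (x) x 250 (y 0 to 250) x 100 tall, aluminium panel on top, flat underside 34 above the counter at rest: an open gap between side rails at x +-116, empty for 250 inwards
- shelf (a point): middle of the underside of the socket shelf that juts out 70 from the case over the open edge: in the frame x 13 to 138, y -70 to 0, underside 105 above the counter at rest, 14 thick; it rises with the case. Nothing overhangs at x below 13
- block_place (a point): point on the counter below the open edge (frame x 65, y 0) where the block is to go in, along the frame's y; its axes are the frame's; 40 to either side in x is good
- tester (a joint): tilt about the hinge (line along x at frame y 250, z 34): 0 at rest, + = edge raised (rad; rise 250 mm x angle; max 0.25). Stiff hinge: about 22 N under the edge raise it, 3 N hold it, unsupported it sinks. The bar's own weight over the fulcrum does not raise it but holds it once up (tip 15 to 30 under). Bar's tail on the counter: about 0.08; resting on the block: about 0.037
- fulcrum: fixed dark iron block 70 (x) x 34 (y) x 36 tall. Origin under its centre on the counter, axes parallel to the tester frame's. Its top is a rounded ridge along x, 64 long, radius 10, crest 36 above the counter over the origin. It stands about 35 in front of the open edge
- mat: thin fixed grey felt mat 250 (x) x 110 (y) x 3 thick; origin under its centre on the counter; the bar starts on it, tip towards mat +x, and belongs back on it (either way round)
- bar_mid (a point): centre of mass of the loose steel bar (0.6 kg, 220 long), half-way up in its handle. x to the chisel tip, z up. Tip 136 ahead, tail 84 behind, flat underside 12 below. Handle 24 x 24 from 84 behind to 26 ahead, then 20 wide x 14; last 60 slopes to 5 thick. Tip 20 under the edge, underside on the ridge: 26 deg handle-up clears the edge; tail on the counter: 12 deg handle-down
- bar_tip (a point): middle of the bar's tip, 3 above the underside
- block_mid (a point): centre of the loose hardwood prop block lying flat on the counter, 110 (x) x 50 (y) x 42 tall (z), 0.16 kg, rounded edges; one end roughly faces the tester
- tube: heavy metal-envelope tube standing upright, dark steel, 45 dia x 100 tall; bystander; leave where it is
- bulb: blue glass pilot bulb standing on its brass cap, 42 dia x 68 tall; bystander; leave where it is
- clip: copper grounding clip lying on the counter, 85 long, 20 high; bystander; leave where it is
- driver: screwdriver lying on the counter; bystander; leave where it is
- jar: glass jar with steel cap, 64 dia x 85 tall; bystander; leave where it is
- carton0: upright cardboard tube carton 45 x 45 x 110; bystander; leave where it is
- carton1: upright cardboard tube carton 45 x 45 x 110; bystander; leave where it is
Not all that is in view belongs to the job. What is shaped like the fulcrum but green or pink is not meant.

How it is judged:
By the outcome, as a careful person would: the job done as asked, in the order asked, and still so for the second after the job is handed in, with the robot touching nothing.
It also fails if it takes over 72 s, if anything falls off the work surface, if the arm or the gripper's body presses on something with over 40 N, if the wrist force passes 120 N, or if a joint passes its speed limit or range.

## Working session

There is one attempt and no reset: what is moved stays moved. The work goes in short steps, Python scripts to look and compute and a tool call to move; the robot and the scene stay as the last step left them, time stands still between calls to the robot, and variables do not carry over. Pictures are saved under pics/ and viewed, at most 10 in all, crops included, and the job is handed in when it is done.

Besides the shell and the picture viewer there is one more tool, called after "Request:" as name(argument=value, ...), one argument or row to a line, values as JSON. step_arm: Moves the arm, as the interface text tells. Shift numbers are shares of 0.02 m and turn numbers shares of 180 degrees, none past 1 either way. Its arguments: {"type":"object","properties":{"commands":{"type":"array"},"force":{"type":"number"}},"required":["commands"]}

```bash
mkdir -p pics
cat > h.py <<'E'
from bench import *
import numpy as np, cv2
from scipy.spatial.transform import Rotation as Ro
def save(p,n): cv2.imwrite('pics/'+n,cv2.cvtColor(p['pixels'],cv2.COLOR_RGB2BGR))
def cam(p,st=None):
    if 'R' in p: return np.array(p['R']),np.array(p['t'])
    T=np.array(p['tool_from_camera']); q=st['tcp_rot']
    Rw=Ro.from_quat([q[1],q[2],q[3],q[0]]).as_matrix()
    Rc=Rw@T[:3,:3]; c=Rw@T[:3,3]+np.array(st['tcp_pos']); return Rc.T,-Rc.T@c
def proj(p,X,st=None):
    R,t=cam(p,st); c=np.atleast_2d(X)@R.T+t; s=c[:,:2]/c[:,2:]
    s=s*(1+p['k1']*(s**2).sum(1,keepdims=True)); K=np.array(p['intrinsics'])
    return s@K[:2,:2].T+K[:2,2]
def ray(p,uv,st=None):
    R,t=cam(p,st); K=np.array(p['intrinsics']); d=(np.array(uv,float)-K[:2,2])/np.diag(K)[:2]; s=d.copy()
    for _ in range(20): s=d/(1+p['k1']*(s@s))
    v=R.T@np.array([*s,1]); return -R.T@t, v/np.linalg.norm(v)
def atz(p,uv,z,st=None):
    o,d=ray(p,uv,st); return o+d*(z-o[2])/d[2]
E
python3 - <<'E'
from h import *
np.set_printoptions(precision=1,suppress=True)
for n in ['top','side']:
    p=capture(n); save(p,n+'0.png'); print(n,-np.array(p['R']).T@p['t'],np.diag(p['intrinsics']))
    for t in ['tester_base','shelf','tester','fulcrum','mat','bar_mid','bar_tip','block_mid','tube','bulb','clip','driver','jar','carton0']:
        for d in search_frame(p,t)[:4]:
            print(t,np.array(d['position']),round(d['confidence'],2),proj(p,d['position'])[0])
print(get_state())
E
```

```text
top [ 412.3  -16.9 1381.7] [418.7 418.7   1. ]
tester_base [576.8 180.2 131.9] 0.76 [259.2 189.8]
tester_base [ 630.9 -301.9   14.2] 0.5 [411.1 182.8]
shelf [574.4 184.3 138.8] 0.81 [257.4 190.3]
shelf [ 497.2 -337.8   26.5] 0.66 [422.6 223.3]
shelf [577.  178.1 135.9] 0.53 [259.7 189.6]
tester [576.5 184.5 140.5] 0.81 [257.3 189.5]
fulcrum [333.9 246.   30.2] 0.81 [240.1 268.8]
fulcrum [478.1  52.8  26.9] 0.7 [302.  225.6]
fulcrum [314.6 124.3  35.2] 0.61 [277.6 276.2]
fulcrum [348.1  23.3  30.1] 0.51 [309.8 266.5]
mat [ 481.1 -334.1    3.9] 0.88 [419.8 228.5]
mat [ 746.5 -225.9   81. ] 0.47 [391.8 142.9]
bar_mid [ 495.1 -341.6   27. ] 0.91 [423.8 223.9]
bar_tip [ 499.3 -341.1   20.8] 0.95 [423.2 222.8]
block_mid [586.  -76.3  42.2] 0.55 [343.  193.1]
block_mid [574.5 188.1 138.9] 0.33 [256.2 190.2]
block_mid [575.6 180.6 140. ] 0.26 [258.6 189.9]
tube [ 357.8 -157.4   94.7] 0.67 [368.5 266. ]
tube [577.4 180.8 139.5] 0.19 [258.6 189.3]
bulb [784.7 -46.5  65.2] 0.58 [335.6 130.8]
clip [ 632.1 -298.1   14.7] 0.69 [409.9 182.4]
driver [ 308.3 -326.2   27. ] 0.78 [418.6 282.1]
jar [ 74
[... 1043 characters left out ...]
 220. ]
clip [ 627.9 -311.5   15.6] 0.61 [374.6 325.2]
driver [ 304.8 -332.7   22.8] 0.96 [224.6 345.8]
jar [ 749.3 -248.8   72.6] 0.91 [426.3 282.2]
jar [ 359.8 -179.3   81.9] 0.16 [248.1 267.1]
carton0 [ 691.1 -430.7  104.3] 0.93 [424.5 359.7]
carton0 [ 726.1 -343.1   89.1] 0.85 [428.9 318.9]
{'time_s': 1.5, 'qpos': array([-1.4,  0.4,  1.7,  0. ,  1.1, -0.1]), 'joint_vel': array([-0.,  0., -0., -0.,  0., -0.]), 'joint_efforts': array([ -0. , -50.6, -29.2,  -0. ,   0. ,   0. ]), 'tcp_pos': array([ 137.6, -532.5,  231.3]), 'tcp_rot': array([-0. ,  1. ,  0.1,  0. ]), 'ft_force': array([-0.2,  0.7, -0.1]), 'torque': array([0. , 0. , 0.1]), 'grip_force': 0.0, 'gripper_width': 85.10289513552337}
```

Run:
```python
import cv2
for n,(a,b,c,d) in {'top':(215,475,110,300),'side':(200,460,120,315)}.items():
    i=cv2.imread(f'pics/{n}0.png')[c:d,a:b]; cv2.imwrite(f'pics/{n}0c.png',cv2.resize(i,None,fx=3,fy=3,interpolation=cv2.INTER_CUBIC))
```

```text
(no output)
```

View pics/top0c.png

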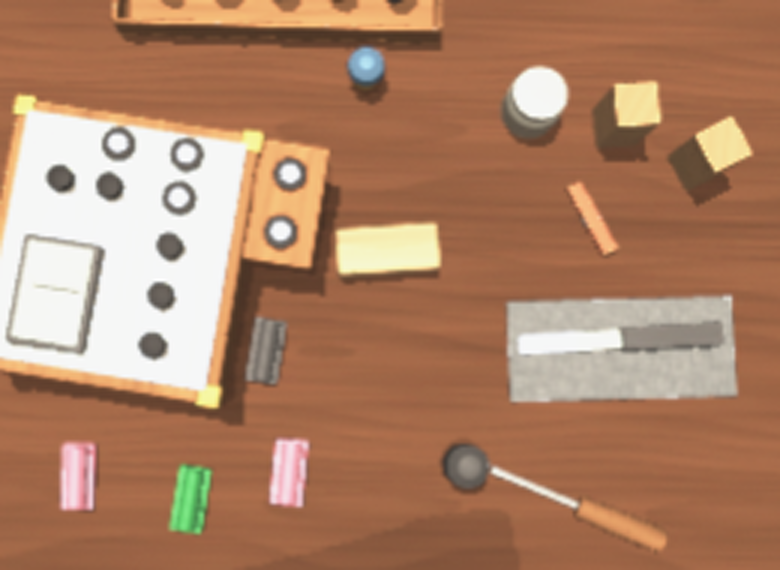

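View pics/side0c.png

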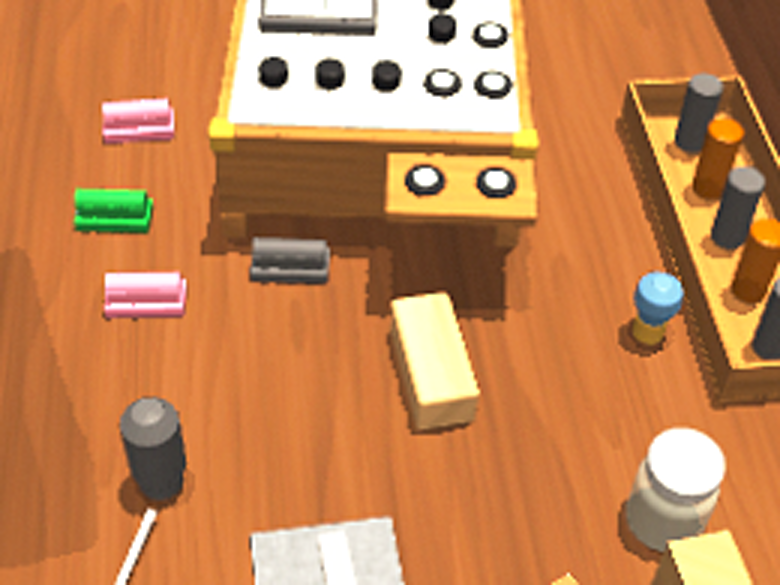

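The first crop (top view): the tester's open edge faces right. The dark iron block is at full-frame pixel (302,226), just in front of that edge. The look-alikes are two pink ones at (240,269) and (310,266) and a green one at (278,276). Only the dark one fits the description, in colour and in being about 35 mm from the edge, and the enlarged side crop (dark one at crop 290,260) confirms it. The bar lies on the mat with its silver tip towards the tester, and the block lies in front of the shelf.

Run:
```python
from h import *
np.set_printoptions(precision=3,suppress=True)
p=capture('wrist'); s=get_state(); print(p['tool_from_camera'],p['intrinsics'],p['k1']); print(s['tcp_rot'],s['tcp_pos'])
q=s['tcp_rot'];print(Ro.from_quat([q[1],q[2],q[3],q[0]]).as_matrix())
t=capture('top')
f=lambda u,v:(215+u/3,110+v/3)
for n,uv,z in [('c1',(252,140),134),('c2',(208,397),134),('c3',(25,104),134),('sh1',(328,150),119),('sh2',(318,268),119),('ful a',(270,318),36),('ful b',(262,384),36),('tip',(518,343),6),('tail',(722,334),27),('b1',(336,231),42),('b2',(437,224),42),('b3',(440,267),42),('b4',(340,273),42),('m1',(507,303),3),('m2',(733,297),3),('m3',(737,396),3),('m4',(511,401),3)]:
    print(n,atz(t,f(*uv),z))
```

```text
[[   0.001   -0.95    -0.312   79.92 ]
 [   1.       0.001    0.       0.439]
 [   0.      -0.312    0.95  -143.319]
 [   0.       0.       0.       1.   ]] [[284.351   0.    324.313]
 [  0.    284.351 200.373]
 [  0.      0.      1.   ]] -0.040113829809318255
[0.    0.992 0.126 0.   ] [ 137.597 -532.499  231.297]
[[ 0.968  0.25   0.   ]
 [ 0.25  -0.968 -0.   ]
 [ 0.     0.    -1.   ]]
c1 [681.523  63.839 134.   ]
c2 [421.751  98.062 134.   ]
c3 [712.084 295.844 134.   ]
sh1 [676.679 -13.215 119.   ]
sh2 [555.049  -6.685 119.   ]
ful a [508.901  43.852  36.   ]
ful b [438.049  49.977  36.   ]
tip [ 491.653 -227.491    6.   ]
tail [ 506.591 -445.895   27.   ]
b1 [604.404 -24.217  42.   ]
b2 [ 615.292 -132.815   42.   ]
b3 [ 568.749 -136.98    42.   ]
b4 [559.062 -29.817  42.   ]
m1 [ 535.579 -215.187    3.   ]
m2 [ 549.63  -465.892    3.   ]
m3 [ 440.54  -469.965    3.   ]
m4 [ 428.138 -221.196    3.   ]
```

Request:
step_arm(
  commands=[0,0.78,0.98,0,0,0,0.0172,0,0.78,0.98,0,0,0,0.0172,0,0.78,0.98,0,0,0,0.0172,0,0.78,0.98,0,0,0,0.0172,0,0.78,0.98,0,0,0,0.0172,0,0.78,0.98,0,0,0,0.0172,0,0.78,0.98,0,0,0,0.0172,0,0.78,0.98,0,0,0,0.0172,0,0.78,0.98,0,0,0,0.0172,0,0.78,0.98,0,0,0,0.0172,0,0.78,0.98,0,0,0,0.0172,0,0.78,0.98,0,0,0,0.0172],
)

```text
time_s: 2.6
tcp_pos: [325.4, -296.3, 231.4]
tcp_rot: [0.0, 0.9, 0.437, 0.0]
ft_force: [0.6, -0.7, 0.4]
gripper_width: 85.4
grip_force: 0.0
```

Request:
step_arm(
  commands=[0,0.78,0.98,0,0,0,0.0172,0,0.78,0.98,0,0,0,0.0172,0,0.78,0.98,0,0,0,0.0172,0,0.78,0.98,0,0,0,0.0172,0,0.78,0.98,0,0,0,0.0172,0,0.78,0.98,0,0,0,0.0172,0,0.78,0.98,0,0,0,0.0172,0,0.78,0.98,0,0,0,0.0172,0,0.78,0.98,0,0,0,0.0172,0,0.78,0.98,0,0,0,0.0172,0,0,0,0,0,0,0,0,0,0,0,0,0,0],
)

```text
time_s: 3.6
tcp_pos: [481.1, -100.6, 231.2]
tcp_rot: [-0.0, 0.751, 0.661, -0.0]
ft_force: [0.5, -0.2, -0.1]
gripper_width: 85.7
grip_force: 0.0
```

Run:
```python
from h import *
import pickle
np.set_printoptions(precision=1,suppress=True)
s=get_state(); p=capture('wrist'); save(p,'wA.png'); pickle.dump((s,p),open('A.pkl','wb'))
print(s['time_s'],s['tcp_pos'],s['tcp_rot'],s['qpos'])
for t in ['fulcrum','block_mid','shelf','bar_tip','bar_mid']:
    for d in search_frame(p,t)[:3]: print(t,np.array(d['position']),round(d['confidence'],2),proj(p,d['position'],s)[0])
```

```text
3.6 [ 481.1 -100.6  231.2] [-0.   0.8  0.7 -0. ] [-0.3  0.2  1.8 -0.   1.1 -0.2]
fulcrum [317.3 115.7  17.3] 0.95 [153.1   2.2]
fulcrum [350.3  19.8  32.7] 0.78 [196.4  86.9]
fulcrum [475.9  46.4  34.5] 0.77 [302.2  44.3]
block_mid [588.2 -73.4  41.4] 0.84 [412.7 143. ]
shelf [620.3  19.5 119.7] 0.91 [475.9  35.2]
shelf [ 741.2 -310.9   53.4] 0.27 [529.1 302.9]
bar_tip [ 738.1 -309.5   54.9] 0.74 [527.7 303.1]
bar_mid [ 497.  -290.5   12.9] 0.75 [350.8 293.4]
```

View pics/wA.png

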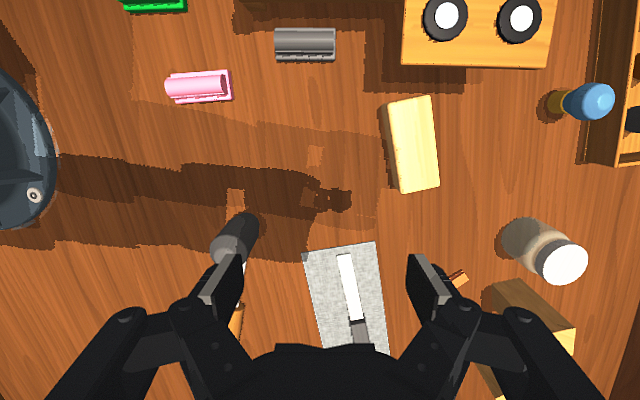

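The wrist view shows the dark fulcrum at (305,45), the shelf's front edge from (402,63) to (549,68), the block at (410,144) and the bar tip at about (345,256). The tester edge is cropped, so I'll take a second view further in.

Request:
step_arm(
  commands=[0,0,1,0,0,0,0,0,0,1,0,0,0,0,0,0,1,0,0,0,0,0,0,1,0,0,0,0,0,0,1,0,0,0,0,0,0,0,0,0,0,0,0,0,0,0,0,0,0],
)

```text
time_s: 4.48
tcp_pos: [480.7, -1.2, 231.4]
tcp_rot: [0.0, 0.751, 0.66, 0.0]
ft_force: [0.2, 0.3, 0.1]
gripper_width: 85.5
grip_force: 0.0
```

Run:
```python
from h import *
import pickle
np.set_printoptions(precision=1,suppress=True)
s=get_state(); p=capture('wrist'); save(p,'wB.png'); pickle.dump((s,p),open('B.pkl','wb'))
i=cv2.imread('pics/wB.png')[0:240,200:600]; cv2.imwrite('pics/wBc.png',cv2.resize(i,None,fx=2,fy=2,interpolation=cv2.INTER_CUBIC))
print(s['time_s'],s['tcp_pos'])
for t in ['fulcrum','block_mid','shelf']:
    for d in search_frame(p,t)[:3]: print(t,np.array(d['position']),round(d['confidence'],2),proj(p,d['position'],s)[0])
```

```text
4.4833 [480.7  -1.2 231.4]
fulcrum [476.5  54.1  32.1] 0.77 [314.6 130. ]
fulcrum [322.1 125.9  31.1] 0.76 [172.1  84.7]
fulcrum [350.9  24.3  28.4] 0.68 [218.  167.7]
block_mid [588.7 -69.9  41.2] 0.62 [415.7 218.8]
block_mid [475.2  56.8  32.6] 0.37 [313.2 127.8]
shelf [582.7  99.6 136.5] 0.67 [438.5  63.1]
```

View pics/wBc.png

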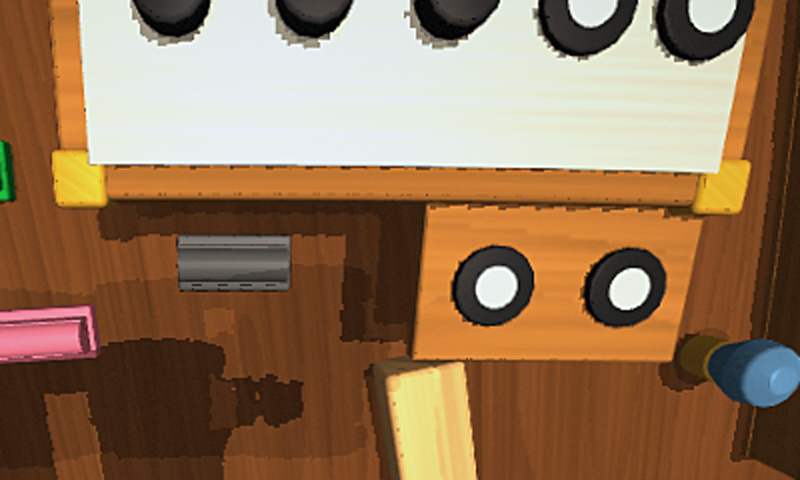

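The crop shows the case's top front edge from (55,206) to (742,213), the shelf front from (414,360) to (676,361), and the fulcrum from (178,236) to (291,290). Next I'll fit the tester frame.

Run:
```python
from h import *
import pickle
from scipy.optimize import least_squares
np.set_printoptions(precision=1,suppress=True)
sA,A=pickle.load(open('A.pkl','rb')); sB,B=pickle.load(open('B.pkl','rb'))
c=lambda u,v:(200+u/2,v/2)
for n,uv,z in [('case L',c(55,206),134),('case R',c(742,213),134),('shL',c(414,360),119),('shR',c(676,361),119),('fTL',c(178,236),20),('fTR',c(291,236),20),('fBR',c(291,290),20),('fBL',c(178,290),20),('crestL',c(179,262),36),('crestR',c(290,262),36)]: print(n,atz(B,uv,z,sB))
for n,uv,z in [('shL',(402,63),119),('shR',(549,68),119),('fTL',(275,28),20),('fBL',(275,62),20),('fTR',(335,28),20),('fBR',(335,62),20),('bl1',(389,102),42),('bl2',(430,95),42),('bl3',(439,186),42),('bl4',(401,192),42),('tipL',(336,256),6),('tipR',(350,253),6)]: print('A',n,atz(A,uv,z,sA))
# joint fit: x,y,yaw, camera B,A obs
M=[(B,sB,c(55,206),(-138,0,134)),(B,sB,c(742,213),(138,0,134)),(B,sB,c(414,360),(13,-70,119)),(B,sB,c(676,361),(138,-70,119)),(A,sA,(402,63),(13,-70,119)),(A,sA,(549,68),(138,-70,119))]
def w(v,P):
    a=v[2];P=np.array(P,float); return [v[0]+P[0]*np.cos(a)-P[1]*np.sin(a),v[1]+P[0]*np.sin(a)+P[1]*np.cos(a),P[2]]
def res(v): return np.concatenate([proj(p,w(v,P),s)[0]-uv for p,s,uv,P in M])
r=least_squares(res,[560,80,-.13]); print(r.x[:2],np.degrees(r.x[2]),r.fun)
# stereo heights check: block front corner & fulcrum
def tri(L):
    S=np.zeros((3,3));b=np.zeros(3)
    for p,s,uv in L:
        o,d=ray(p,uv,s);m=np.eye(3)-np.outer(d,d);S+=m;b+=m@o
    return np.linalg.solve(S,b)
print('shL',tri([(A,sA,(402,63)),(B,sB,c(414,360))]),'blk',tri([(A,sA,(389,102)),(B,sB,c(386,376))]),tri([(A,sA,(430,95)),(B,sB,c(463,363))]))
```

```text
case L [413.9  91.5 134. ]
case R [694.9  54.8 134. ]
shL [559.    4.5 119. ]
shR [683.6 -11.6 119. ]
fTL [447.3  71.2  20. ]
fTR [514.7  62.5  20. ]
fBR [511.3  30.5  20. ]
fBL [442.   39.4  20. ]
crestL [447.5  57.   36. ]
crestR [511.5  48.8  36. ]
A shL [559.4   5.4 119. ]
A shR [684.3 -11.9 119. ]
A fTL [447.7  69.7  20. ]
A fBL [441.7  35.2  20. ]
A fTR [513.7  61.   20. ]
A fBR [509.6  26.3  20. ]
A bl1 [563.4 -24.7  42. ]
A bl2 [609.2 -22.7  42. ]
A bl3 [ 618.3 -129.2   42. ]
A bl4 [ 571.7 -131.    42. ]
A tipL [ 482.  -228.4    6. ]
A tipR [ 502.7 -226.1    6. ]
[554.9  74.8] -7.127754507947058 [ 4.7 -1.3 -3.2 -3.3  0.2  0.8 -0.5  0.2 -0.2  2.2 -1.3 -0. ]
shL [558.5   5.2 121.4] blk [562.1 -24.7  44.5] [608.6 -22.7  43.4]
```

Request:
step_arm(
  commands=[0,0.06,-1,-0.2,0,0,0.0031,0,0.06,-1,-0.2,0,0,0.0031,0,0.06,-1,-0.2,0,0,0.0031,0,0.06,-1,-0.2,0,0,0.0031,0,0.06,-1,-0.2,0,0,0.0031,0,0.06,-1,-0.2,0,0,0.0031,0,0.06,-1,-0.2,0,0,0.0031,0,0.06,-1,-0.2,0,0,0.0031,0,0.06,-1,-0.2,0,0,0.0031,0,0.06,-1,-0.2,0,0,0.0031,0,0.06,-1,-0.2,0,0,0.0031,0,0.06,-1,-0.2,0,0,0.0031],
)

```text
time_s: 5.68
tcp_pos: [494.8, -243.1, 183.0]
tcp_rot: [-0.0, 0.712, 0.703, -0.0]
ft_force: [-0.2, 0.4, 0.7]
gripper_width: 85.2
grip_force: 0.0
```

Request:
step_arm(
  commands=[0,0.06,-1,-0.2,0,0,0.0031,0,0.06,-1,-0.2,0,0,0.0031,0,0.06,-1,-0.2,0,0,0.0031,0,0.06,-1,-0.2,0,0,0.0031,0,0.06,-1,-0.2,0,0,0.0031,0,0.06,-1,-0.2,0,0,0.0031,0,0.06,-1,-0.2,0,0,0.0031,0,0.06,-0.8,-0.2,0,0,0.0031,0,0,0,0,0,0,0],
)

```text
time_s: 6.43
tcp_pos: [503.7, -400.3, 150.2]
tcp_rot: [-0.0, 0.684, 0.729, -0.0]
ft_force: [0.5, -0.7, -0.1]
gripper_width: 85.2
grip_force: 0.0
```

Run:
```python
from h import *
import pickle
s=get_state(); p=capture('wrist'); save(p,'wC.png'); pickle.dump((s,p),open('C.pkl','wb'))
i=cv2.imread('pics/wC.png')[100:400,200:450]; cv2.imwrite('pics/wCc.png',cv2.resize(i,None,fx=2,fy=2,interpolation=cv2.INTER_CUBIC))
print(s['time_s'],s['tcp_pos'],s['tcp_rot'],s['qpos'])
```

```text
6.4333 [ 503.73919981 -400.30792805  150.17852547] [-2.13404036e-04  6.84400790e-01  7.29105933e-01 -2.27438375e-04] [-7.43630552e-01  6.03675830e-01  1.46488287e+00 -5.12620127e-04
  1.07346541e+00 -8.06619049e-01]
```

View pics/wCc.png

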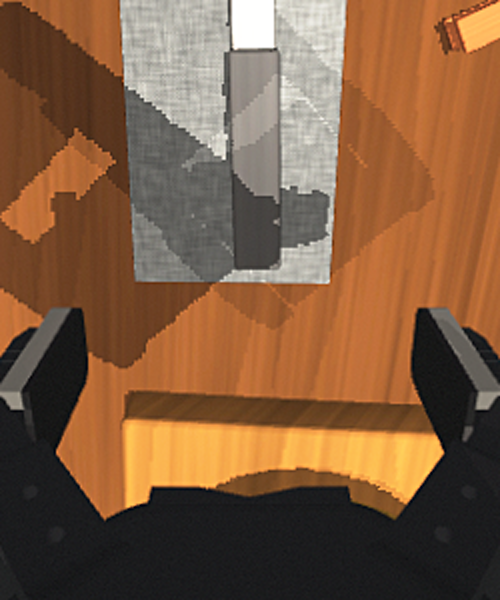

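The handle spans crop (231–280, 50) to (234–280, 268), and its tail end is well clear of a wooden tray in the near foreground at crop y>390.

Run:
```python
from h import *
import pickle
np.set_printoptions(precision=1,suppress=True)
s,p=pickle.load(open('C.pkl','rb')); c=lambda u,v:(200+u/2,100+v/2)
P=[atz(p,c(*u),27,s) for u in [(231,51),(280,50),(281,267),(234,268)]]; print(np.array(P))
f=(P[0]+P[1])/2; r=(P[2]+P[3])/2; d=(f-r)/np.linalg.norm(f-r); print(f,r,np.linalg.norm(f-r),np.degrees(np.arctan2(d[1],d[0])), 'mid',f-d*26,r+d*84)
print('tray',atz(p,c(125,395),0,s),atz(p,c(125,420),40,s))
for n in ['top','side']:
    t=capture(n); print(n,[proj(t,x)[0] for x in ([500,-500,0],[500,-560,0])])
    if n=='top': save(t,'top1.png'); cv2.imwrite('pics/t1c.png',cv2.resize(cv2.imread('pics/top1.png')[150:350,400:560],None,fx=2,fy=2))
```

```text
[[ 491.6 -337.    27. ]
 [ 513.9 -335.2   27. ]
 [ 523.1 -442.7   27. ]
 [ 499.  -444.8   27. ]]
[ 502.8 -336.1   27. ] [ 511.1 -443.8   27. ] 107.99319699143578 94.40850919718933 mid [ 504.8 -362.    27. ] [ 504.6 -360.    27. ]
tray [ 436.8 -547.5    0. ] [ 445.1 -532.9   40. ]
top [array([469.3, 224.3]), array([487.2, 224.8])]
side [array([325.5, 424. ]), array([328.9, 457.3])]
```

Request:
step_arm(
  commands=[0,0.09,0.11,-0.9,0,0,0.0022,0,0.09,0.11,-0.9,0,0,0.0022,0,0,0,-0.9,0,0,0,0,0,0,-0.9,0,0,0,0,0,0,-0.9,0,0,0,0,0,0,-0.9,0,0,0,0,0,0,-0.9,0,0,0,0,0,0,-0.9,0,0,0,1,0,0,0,0,0,0,1,0,0,0,0,0,0,1,0,0,0,0,0,0,1,0,0,0,0,0,0],
  force=100,
)

```text
time_s: 7.58
tcp_pos: [509.0, -393.2, 8.9]
tcp_rot: [0.001, 0.678, 0.735, 0.0]
ft_force: [-0.5, 0.3, 0.1]
gripper_width: 38.7
grip_force: 0.0
```

Request:
step_arm(
  commands=[1,0,0,0,0,0,0,1,0,0,0,0,0,0,1,0,0,0,0,0,0,1,0,0,0,0,0,0],
)

```text
time_s: 7.92
tcp_pos: [508.9, -393.4, 9.0]
tcp_rot: [0.001, 0.678, 0.735, -0.0]
ft_force: [-1.3, 1.9, 9.8]
gripper_width: 21.7
grip_force: 99.6
```

Request:
step_arm(
  commands=[0.55,0,0,0,0,0,0,0.55,0,0,0,0,0,0,0.55,0,0,-0.2,0,0,0,0.55,0,0,0,0,0,0,1,0,0,0,0,0,0,1,0,0,0,0,0,0,1,0,0,0,0,0,0,1,0,0,0,0,0,0,1,0,0,0,0,0,0],
)

```text
time_s: 8.67
tcp_pos: [508.4, -392.9, 3.4]
tcp_rot: [-0.0, 0.678, 0.735, -0.0]
ft_force: [-0.9, 1.7, 3.0]
gripper_width: 21.9
grip_force: 99.3
```

Request:
step_arm(
  commands=[1,0,0,0.5,0,0,0,1,0,0,0.9,0,0,0,1,0,0,1,0,0,0,1,0,0,1,0,0,0,1,0,0,1,0,0,0,1,0,0,1,0,0,0,1,0,0,1,0,0,0,1,0,0,0.7,0,0,0,1,0,0,0,0,0,0],
)

```text
time_s: 9.42
tcp_pos: [509.2, -393.6, 148.4]
tcp_rot: [0.002, 0.678, 0.735, 0.0]
ft_force: [-0.3, -1.5, -4.4]
gripper_width: 22.1
grip_force: 98.8
```

Run:
```python
from h import *
import pickle
np.set_printoptions(precision=3,suppress=True)
s=get_state(); p=capture('wrist'); save(p,'wD.png'); pickle.dump((s,p),open('D.pkl','wb'))
i=cv2.imread('pics/wD.png')[150:400,200:450]; cv2.imwrite('pics/wDc.png',cv2.resize(i,None,fx=2,fy=2,interpolation=cv2.INTER_CUBIC))
print(s['time_s'],s['tcp_pos'],s['tcp_rot'],s['ft_force'],s['torque'])
d=np.array([np.cos(np.radians(94.6)),np.sin(np.radians(94.6)),0]);t=np.array(s['tcp_pos'])
for e in (0,10,-10): print(proj(p,t+168*d+[0,0,e],s))
```

```text
9.4167 [ 509.226 -393.634  148.405] [0.002 0.678 0.735 0.   ] [-0.268 -1.533 -4.438] [-0.272 -0.017  0.032]
[[ 323.904 -118.551]]
[[ 323.939 -137.752]]
[[ 323.875 -102.019]]
```

View pics/wDc.png

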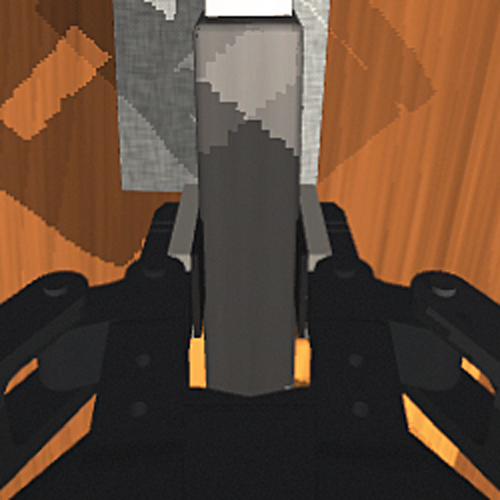

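The bar is held straight in the fingers, with the handle's front edge at crop y≈20. I'll check its pitch with the outside cameras.

Run:
```python
from h import *
import pickle
np.set_printoptions(precision=1,suppress=True)
s,p=pickle.load(open('D.pkl','rb'))
d=np.array([np.cos(np.radians(94.6)),np.sin(np.radians(94.6)),0]);t=np.array(s['tcp_pos'])
print('handle front pred',proj(p,t+58*d+[0,0,23.6],s), 'seen',(200+249/2,150+22/2))
S=capture('side'); save(S,'s1.png'); 
for n,a,z in [('tip',168,0),('tip+10',168,10),('hf',58,24),('tail',-52,24)]: print(n,proj(S,t+a*d+[0,0,z])[0])
i=cv2.imread('pics/s1.png'); u=proj(S,t+168*d)[0].astype(int); print(u)
i=i[u[1]-40:u[1]+90,u[0]-60:u[0]+60]; cv2.imwrite('pics/s1c.png',cv2.resize(i,None,fx=4,fy=4,interpolation=cv2.INTER_CUBIC))
```

```text
handle front pred [[324.2 160.8]] seen (324.5, 161.0)
tip [310.9 263.8]
tip+10 [310.8 261. ]
hf [320.7 306.1]
tail [332.4 364.1]
[310 263]
```

View pics/s1c.png

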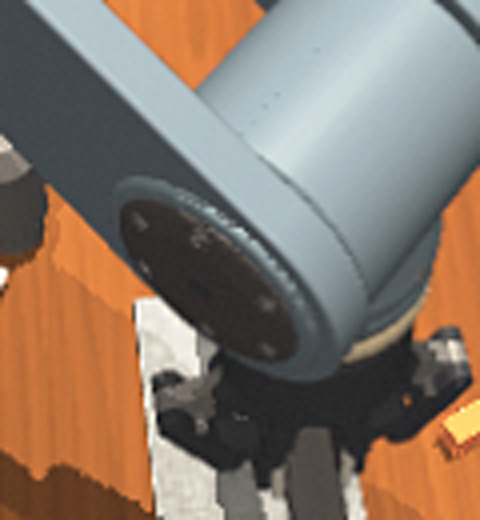

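Request:
step_arm(
  commands=[1,-0.17,0.944,0,0,0,-0.00944,1,-0.17,0.944,0,0,0,-0.00944,1,-0.17,0.944,0,0,0,-0.00944,1,-0.17,0.944,0,0,0,-0.00944,1,-0.17,0.944,0,0,0,-0.00944,1,-0.17,0.944,0,0,0,-0.00944,1,-0.17,0.944,0,0,0,-0.00944,1,-0.17,0.944,0,-0.02067,0.00265,0,1,-0.17,0.944,0,-0.02067,0.00265,0,1,-0.17,0.944,0,-0.02067,0.00265,0,1,-0.17,0.944,0,-0.02067,0.00265,0],
)

```text
time_s: 10.43
tcp_pos: [470.0, -184.2, 144.2]
tcp_rot: [0.087, 0.744, 0.655, -0.099]
ft_force: [0.4, 0.6, -5.4]
gripper_width: 21.9
grip_force: 98.6
```

Request:
step_arm(
  commands=[1,-0.17,0.944,0,-0.02067,0.00265,0,1,-0.17,0.944,0,-0.02067,0.00265,0,1,-0.17,0.944,0,-0.02067,0.00265,0,1,-0.17,0.944,0,-0.02067,0.00265,0,1,0,0,0,0,0,0,1,0,0,0,0,0,0],
)

```text
time_s: 10.93
tcp_pos: [456.8, -108.3, 143.9]
tcp_rot: [0.17, 0.724, 0.639, -0.195]
ft_force: [0.5, -0.6, -4.9]
gripper_width: 21.9
grip_force: 98.7
```

```bash
cat >> h.py <<'E'
a=np.radians(-7.3); FR=np.array([[np.cos(a),-np.sin(a),0],[np.sin(a),np.cos(a),0],[0,0,1]]); FO=np.array([555,75.5,0])
def show():
    s=get_state(); q=s['tcp_rot']; R=FR.T@Ro.from_quat([q[1],q[2],q[3],q[0]]).as_matrix()
    ax=R[:,0]  # bar direction in frame
    f=FR.T@(np.array(s['tcp_pos'])-FO); tip=f+168*ax-0.4*(-R[:,2])
    print('t %.2f'%s['time_s'],'frame tcp',f,'bar dir az %.1f handle-up %.1f'%(np.degrees(np.arctan2(ax[0],ax[1])),np.degrees(-np.arcsin(ax[2]))),'roll',np.degrees(np.arcsin(R[2,1])),'tip',tip,'F',FR.T@np.array(s['ft_force']),'q',s['qpos'],'w',s['gripper_width'])
    return s,f,R
E
python3 - <<'E'
from h import *
np.set_printoptions(precision=2,suppress=True)
show()
E
```

```text
t 10.93 frame tcp [ -74.08 -194.79  143.89] bar dir az -0.2 handle-up 30.0 roll -0.15291363388396906 tip [-74.63 -49.43  59.66] F [ 0.61 -0.52 -4.94] q [-0.05  0.39  1.95 -0.66  0.96  0.5 ] w 21.89258094814346
```

Request:
step_arm(
  commands=[1,0,0,-0.27,0,0,0,1,0,0,-0.27,0,0,0,1,0.085,0.556,-0.324,0,0,0,1,0.085,0.556,-0.324,0,0,0,1,0.085,0.556,-0.324,0,0,0,1,0.085,0.556,-0.324,0,0,0,1,0,0,0,0,0,0],
)

```text
time_s: 11.52
tcp_pos: [464.0, -64.1, 107.1]
tcp_rot: [0.17, 0.725, 0.638, -0.195]
ft_force: [0.5, 0.5, -6.6]
gripper_width: 21.9
grip_force: 98.7
```

Run:
```python
from h import *
np.set_printoptions(precision=2,suppress=True)
show(); p=capture('side'); save(p,'s2.png'); i=cv2.imread('pics/s2.png')[130:260,240:400]; cv2.imwrite('pics/s2c.png',cv2.resize(i,None,fx=4,fy=4,interpolation=cv2.INTER_CUBIC))
```

```text
t 11.52 frame tcp [ -72.5  -150.01  107.1 ] bar dir az -0.0 handle-up 30.0 roll -0.06319147494067594 tip [-72.52  -4.68  22.82] F [ 0.39  0.52 -6.62] q [ 0.04  0.48  1.94 -0.66  0.94  0.62] w 21.873410631213208
```

View pics/s2c.png

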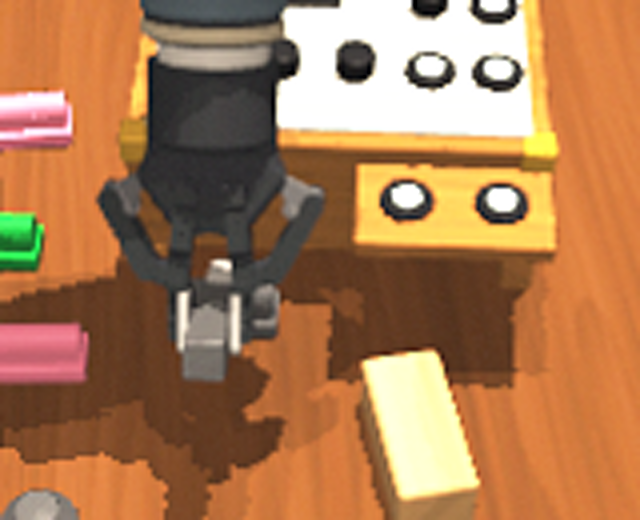

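The tool stands clear of the shelf, and the bar is lined up over the dark fulcrum, whose right end shows at crop (260,310). I'll carry on in.

Request:
step_arm(
  commands=[1,0.071,0.556,-0.324,0,0,0,1,0.071,0.556,-0.324,0,0,0,1,0,0,0,0,0,0],
)

```text
time_s: 11.82
tcp_pos: [467.0, -41.4, 94.4]
tcp_rot: [0.171, 0.725, 0.638, -0.194]
ft_force: [-0.2, 0.4, -5.5]
gripper_width: 22.4
grip_force: 98.7
```

```bash
cat >> h.py <<'E'
def target(al,s,c,x=-72.5,L=168,h=0.4,C=(-34,26)):
    al=np.radians(al); d=np.array([np.cos(al),-np.sin(al)]); u=np.array([np.sin(al),np.cos(al)])
    tip=np.array(C)+(10+c)*u+s*d; t=tip-L*d+h*u
    return np.array([x,*t]),tip
def plan(seq,st):
    """rows to write: frame targets -> world shift shares + turn about frame x"""
    s,f,R=st; al0=np.degrees(-np.arcsin(R[2,0]))
    for al,sd,c in seq:
        t,tip=target(al,sd,c); w=FR@(t-f)/20; r=FR@np.array([-(al-al0),0,0])/180
        print(al,'tip',tip,'row',w.round(3),r.round(4)); f,al0=t,al
E
python3 - <<'E'
from h import *
np.set_printoptions(precision=4,suppress=True)
st=show()
seq=[(30-3*i-0,53+.5*i,max(2-i,-0)) for i in range(1,14)]+[(-11,60,0),(-12.7,60,0)]
plan(seq,st)
E
```

```text
t 11.82 frame tcp [ -72.4645 -127.1527   94.44  ] bar dir az -0.0 handle-up 30.0 roll -0.024470736042360792 tip [-72.4916  18.1733  10.1516] F [-0.2418  0.3339 -5.5283] q [ 0.089   0.5097  1.9283 -0.6495  0.9387  0.6704] w 22.420745948712433
27 tip [18.6627 11.5126] row [-0.025 -0.183 -0.315] [ 0.0164 -0.0021  0.    ]
24 tip [19.3988 13.1717] row [-0.02  -0.152 -0.314] [ 0.0165 -0.0021  0.    ]
21 tip [20.4638 15.8048] row [-0.015 -0.115 -0.274] [ 0.0165 -0.0021  0.    ]
18 tip [21.3983 18.5146] row [-0.013 -0.1   -0.279] [ 0.0165 -0.0021  0.    ]
15 tip [22.1971 21.2948] row [-0.011 -0.085 -0.282] [ 0.0165 -0.0021  0.    ]
12 tip [22.8554 24.1384] row [-0.009 -0.07  -0.285] [ 0.0165 -0.0021  0.    ]
9 tip [23.3687 27.0383] row [-0.007 -0.055 -0.287] [ 0.0165 -0.0021  0.    ]
6 tip [23.733  29.9871] row [-0.005 -0.04  -0.288] [ 0.0165 -0.0021  0.    ]
3 tip [23.9446 32.977 ] row [-0.003 -0.025 -0.289] [ 0.0165 -0.0021  0.    ]
0 tip [24. 36.] row [-0.001 -0.01  -0.288] [ 0.0165 -0.0021  0.    ]
-3 tip [23.8965 39.0479] row [ 0.001  0.005 -0.287] [ 0.0165 -0.0021  0.    ]
-6 tip [23.6315 42.1124] row [ 0.003  0.02  -0.285] [ 0.0165 -0.0021  0.    ]
-9 tip [23.2031 45.1847] row [ 0.004  0.035 -0.283] [ 0.0165 -0.0021  0.    ]
-11 tip [22.9895 47.2648] row [ 0.005  0.039 -0.185] [ 0.011  -0.0014  0.    ]
-12.7 tip [22.3336 48.9461] row [ 0.002  0.018 -0.16 ] [ 0.0094 -0.0012  0.    ]
```

Request:
step_arm(
  commands=[1,-0.025,-0.183,-0.315,0.0164,-0.0021,0,1,-0.02,-0.152,-0.314,0.0165,-0.0021,0,1,-0.015,-0.115,-0.274,0.0165,-0.0021,0,1,-0.013,-0.1,-0.279,0.0165,-0.0021,0,1,-0.011,-0.085,-0.282,0.0165,-0.0021,0,1,0,0,0,0,0,0],
)

```text
time_s: 12.32
tcp_pos: [465.2, -56.5, 66.1]
tcp_rot: [0.086, 0.745, 0.654, -0.098]
ft_force: [0.1, 2.3, -3.7]
gripper_width: 22.4
grip_force: 99.0
```

Run:
```python
from h import *
np.set_printoptions(precision=4,suppress=True)
st=show(); print(st[0]['torque'])
```

```text
t 12.32 frame tcp [ -72.3291 -142.3193   66.0717] bar dir az 0.1 handle-up 14.9 roll -0.014265606454780031 tip [-72.0057  19.8977  22.3718] F [-0.1768  2.2545 -3.673 ] q [-0.0745  0.4898  1.9745 -0.3954  0.7319  0.358 ] w 22.40645919259619
[ 0.3545 -0.0481  0.0198]
```

Request:
step_arm(
  commands=[1,-0.009,-0.07,-0.285,0.0165,-0.0021,0,1,-0.007,-0.055,-0.287,0.0165,-0.0021,0,1,-0.005,-0.04,-0.288,0.0165,-0.0021,0,1,-0.003,-0.025,-0.289,0.0165,-0.0021,0,1,-0.001,-0.01,-0.288,0.0165,-0.0021,0,1,0,0,0,0,0,0],
)

```text
time_s: 12.82
tcp_pos: [464.7, -60.4, 37.2]
tcp_rot: [-0.0, 0.751, 0.66, -0.001]
ft_force: [-0.6, -0.2, -3.8]
gripper_width: 22.3
grip_force: 98.9
```

Run:
```python
from h import *
np.set_printoptions(precision=4,suppress=True)
st=show(); print(st[0]['torque'])
plan([(-3,59,0),(-6,59.5,0),(-9,60,0),(-11,60,0),(-12.7,60,0)],st)
```

```text
t 12.82 frame tcp [ -72.3161 -146.3124   37.186 ] bar dir az 0.1 handle-up 0.0 roll -0.08396375069834454 tip [-72.1175  21.6873  36.7076] F [-0.5758 -0.3134 -3.8451] q [-0.2284  0.523   1.9933 -0.001   0.6268 -0.0989] w 22.256422867426227
[-0.5976 -0.0299  0.0494]
-3 tip [24.3958 39.0741] row [ 0.009  0.146 -0.325] [ 0.0167 -0.0021  0.    ]
-6 tip [24.1288 42.1647] row [ 0.003  0.02  -0.284] [ 0.0165 -0.0021  0.    ]
-9 tip [23.697 45.263] row [ 0.004  0.034 -0.281] [ 0.0165 -0.0021  0.    ]
-11 tip [22.9895 47.2648] row [ 0.002  0.015 -0.189] [ 0.011  -0.0014  0.    ]
-12.7 tip [22.3336 48.9461] row [ 0.002  0.018 -0.16 ] [ 0.0094 -0.0012  0.    ]
```

Request:
step_arm(
  commands=[1,0.002,0.01,-0.3,0.0166,-0.0021,0,1,0.003,0.02,-0.284,0.0165,-0.0021,0,1,0.004,0.034,-0.281,0.0165,-0.0021,0,1,0,0,0,0,0,0],
)

```text
time_s: 13.15
tcp_pos: [465.1, -58.8, 19.9]
tcp_rot: [-0.052, 0.749, 0.658, 0.058]
ft_force: [0.8, 1.0, -2.5]
gripper_width: 21.9
grip_force: 99.2
```

```bash
cat >> h.py <<'E'
def knobs(n='side'):
    # shift of the two shelf knobs patch since the first picture
    p=capture(n); save(p,'cur.png'); g0=cv2.imread(f'pics/{n}0.png',0); g=cv2.imread('pics/cur.png',0)
    x0,x1,y0,y1=(330,378,170,192) if n=='side' else (297,323,160,198)
    r=cv2.matchTemplate(g[y0-20:y1+20,x0-20:x1+20],g0[y0:y1,x0:x1],cv2.TM_CCOEFF_NORMED); m=cv2.minMaxLoc(r)
    a=proj(p,[620,19.5,119])[0]; b=proj(p,[620,19.5,129])[0]; print(n,'shift',np.array(m[3])-20,'corr %.2f'%m[1],'px per 10mm rise',b-a)
E
python3 - <<'E'
from h import *
np.set_printoptions(precision=4,suppress=True)
st=show(); print(st[0]['torque']); knobs()
E
```

```text
t 13.15 frame tcp [ -72.1478 -144.6621   19.936 ] bar dir az 0.1 handle-up -9.0 roll -0.0962330332879088 tip [-71.9701  21.347   45.7256] F [ 0.6825  1.0678 -2.4899] q [-0.3125  0.5674  1.992   0.2628  0.6293 -0.4007] w 21.908014242940563
[-0.6361 -0.0435 -0.0067]
side shift [ 0 -7] corr 0.89 px per 10mm rise [ 0.2824 -2.8056]
```

Request:
step_arm(
  commands=[1,0.002,0.015,-0.189,0.011,-0.0014,0,1,0.002,0.018,-0.15,0.0094,-0.0012,0,1,0,0,0,0,0,0],
)

```text
time_s: 13.45
tcp_pos: [465.2, -57.5, 13.6]
tcp_rot: [-0.073, 0.746, 0.657, 0.082]
ft_force: [1.8, 3.7, -2.5]
gripper_width: 22.2
grip_force: 99.2
```

Run:
```python
from h import *
np.set_printoptions(precision=4,suppress=True)
st=show(); print(st[0]['torque']); knobs()
```

```text
t 13.45 frame tcp [ -72.1385 -143.3528   13.5506] bar dir az 0.0 handle-up -12.6 roll -0.08727272988906593 tip [-72.0458  20.699   49.7606] F [ 1.3365  3.8981 -2.4668] q [-0.3441  0.5889  1.9891  0.3613  0.6447 -0.5149] w 22.21395656354234
[-0.4889 -0.1534 -0.0495]
side shift [ 0 -8] corr 0.87 px per 10mm rise [ 0.2824 -2.8056]
```

Request:
step_arm(
  commands=[1,0,0,-0.06,0.003,-0.0004,0,1,0,0,0,0,0,0,0,0,0,0,0,0,0,0,0,0,0,0,0,0,0,0,0,0,0,0,0,0,0,0,0,0,0,0,0,0,0,0.2,0,0,0,0,0,0,0.5,0,0,0,0,0,0,1,0,0,0,0,0,0,1,0,0,0,0,0,0,1,0,0,0],
)

```text
time_s: 14.42
tcp_pos: [464.9, -57.8, 87.9]
tcp_rot: [-0.076, 0.746, 0.656, 0.086]
ft_force: [0.7, -0.8, 0.2]
gripper_width: 85.3
grip_force: 0.0
```

Run:
```python
from h import *
np.set_printoptions(precision=4,suppress=True)
st=show(); knobs()
```

```text
t 14.42 frame tcp [ -72.3852 -143.669    87.8824] bar dir az 0.1 handle-up -13.1 roll -0.04801385775864759 tip [-72.2256  20.0234 125.6836] F [ 0.7686 -0.7224  0.2133] q [-0.3501  0.4418  1.9697  0.3118  0.807  -0.4471] w 85.27877082173858
side shift [ 1 -8] corr 0.83 px per 10mm rise [ 0.2824 -2.8056]
```

Request:
step_arm(
  commands=[0,0.605,-0.57,0.28,0,0,0.0222,0,0.605,-0.57,0.28,0,0,0.0222,0,0.605,-0.57,0.28,0,0,0.0222,0,0.605,-0.57,0.28,0.029,0.0024,0,0,0.605,-0.57,0.28,0.029,0.0024,0,0,0.605,-0.57,0.28,0.029,0.0024,0,0,0.605,-0.57,0.28,0.029,0.0024,0,0,0.605,-0.57,0.28,0.029,0.0024,0,0,0.605,-0.57,0.28,0.029,0.0024,0,0,0.605,-0.57,0.28,0.029,0.0024,0,0,0.605,-0.57,0.28,0.029,0.0024,0,0,0,0,0,0,0,0],
)

```text
time_s: 15.47
tcp_pos: [598.6, -185.8, 146.8]
tcp_rot: [-0.342, 0.601, 0.65, 0.314]
ft_force: [-0.6, -0.4, -1.0]
gripper_width: 85.4
grip_force: 0.0
```

Run:
```python
from h import *
import pickle
np.set_printoptions(precision=3,suppress=True)
st=show(); s=st[0]; print(s['tcp_pos'],s['tcp_rot']); p=capture('wrist'); save(p,'wE.png'); pickle.dump((s,p),open('E.pkl','wb'))
q=s['tcp_rot']; R=Ro.from_quat([q[1],q[2],q[3],q[0]]).as_matrix(); print(R)
i=cv2.imread('pics/wE.png'); 
for a in [(-25,-55),(25,-55),(25,55),(-25,55)]:
    d=np.array([-.082,.9966,0]); e=np.array([.9966,.082,0]); X=np.array([589.5,-77,42])+a[0]*e+a[1]*d; u=proj(p,X,s)[0]; print(u); cv2.circle(i,tuple(int(v) for v in u),2,(255,0,0),-1)
X=np.array([467.,51,40]); 
cv2.imwrite('pics/wEm.png',i)
```

```text
t 15.47 frame tcp [  76.436 -253.658  146.824] bar dir az -11.6 handle-up -55.4 roll -0.17465639803802283 tip [  57.149 -159.851  284.855] F [-0.515 -0.469 -1.024] q [-0.642  0.903  1.216  0.676  1.741 -0.862] w 85.438218219628
[ 598.585 -185.814  146.824] [-0.342  0.601  0.65   0.314]
[[-0.043  0.997 -0.067]
 [ 0.566  0.08   0.82 ]
 [ 0.823 -0.003 -0.568]]
[298.854 253.601]
[350.006 253.436]
[344.89  170.884]
[303.592 171.036]
```

View pics/wEm.png

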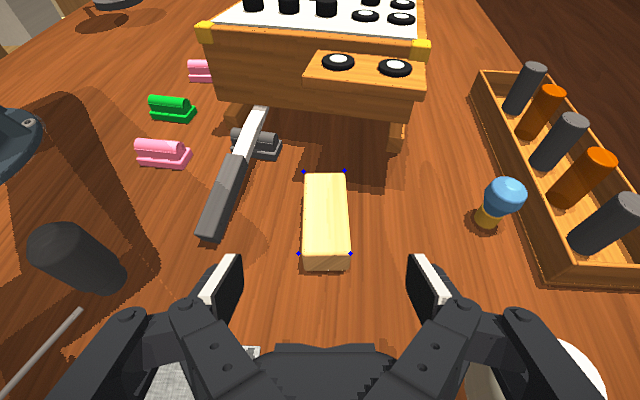

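The bar is under the edge across the fulcrum. The projected block corners match its top face at (299–350, 253) to (304–345, 171).

Request:
step_arm(
  commands=[0,0,0,-0.95,0,0,0,0,0,0,-0.95,0,0,0,0,0,0,-0.95,0,0,0,0,0,0,-0.85,0,0,0,0,-0.056,0.7,-0.478,0,0,0,0,-0.056,0.7,-0.478,0,0,0,0,-0.056,0.7,-0.478,0,0,0,0,-0.056,0.7,-0.478,0,0,0,0,-0.056,0.7,-0.478,0,0,0,0,-0.056,0.7,-0.478,0,0,0,0,0,0,0,0,0,0],
)

```text
time_s: 16.43
tcp_pos: [590.0, -96.1, 14.9]
tcp_rot: [-0.342, 0.6, 0.652, 0.311]
ft_force: [-1.3, -0.1, -0.3]
gripper_width: 85.2
grip_force: 0.0
```

Request:
step_arm(
  commands=[1,0,0,0,0,0,0,1,0,0,0,0,0,0,1,0,0,0,0,0,0,1,0,0,0,0,0,0,1,0,0,0,0,0,0],
  force=40,
)

```text
time_s: 16.85
tcp_pos: [591.9, -100.0, 17.3]
tcp_rot: [-0.34, 0.601, 0.652, 0.313]
ft_force: [-0.7, -2.4, 5.3]
gripper_width: 49.5
grip_force: 41.9
```

Run:
```python
from h import *
np.set_printoptions(precision=3,suppress=True)
st=show(); s=st[0]; print(s['tcp_pos'],s['ft_force'])
p=capture('side')
for d in search_frame(p,'block_mid')[:2]: print(np.array(d['position']),d['confidence'])
```

```text
t 16.85 frame tcp [  58.912 -169.434   17.275] bar dir az -12.0 handle-up -55.0 roll -0.004767553591747258 tip [ 38.891 -74.891 154.697] F [-0.347 -2.432  5.337] q [-0.547  1.016  1.369  0.728  1.484 -0.979] w 49.51528101934703
[ 591.906 -100.047   17.275] [-0.654 -2.368  5.337]
```

Request:
step_arm(
  commands=[1,0.08,0,0.08,0,0,-0.0333,1,0.08,0,0,0,0,-0.0333,1,0.0835,0.652,0,0,0,0,1,0.0835,0.652,0,0,0,0,1,0.0835,0.652,0,0,0,0,1,0.0835,0.652,0,0,0,0,1,0.0835,0.652,0,0,0,0,1,0.0835,0.652,0,0,0,0,1,0,0,0,0,0,0],
)

```text
time_s: 17.7
tcp_pos: [604.6, -17.7, 18.1]
tcp_rot: [-0.307, 0.665, 0.587, 0.346]
ft_force: [0.1, -0.5, -1.3]
gripper_width: 49.8
grip_force: 41.9
```

Run:
```python
from h import *
np.set_printoptions(precision=3,suppress=True)
st=show(); knobs()
```

```text
t 17.70 frame tcp [ 61.039 -86.158  18.101] bar dir az -0.0 handle-up -55.1 roll -0.11963225236984427 tip [ 60.984  10.298 155.652] F [ 0.162 -0.471 -1.299] q [-0.458  0.941  1.563  0.947  1.267 -0.939] w 49.759574921408735
side shift [ 1 -8] corr 0.83 px per 10mm rise [ 0.282 -2.806]
```

Request:
step_arm(
  commands=[1,0.076,0.6,0,0,0,0,1,0.076,0.6,0,0,0,0,1,0.076,0.6,0,0,0,0,1,0.076,0.6,0,0,0,0,1,0,0,-0.05,0,0,0,1,0,0,0,0,0,0],
)

```text
time_s: 18.25
tcp_pos: [610.7, 28.2, 17.3]
tcp_rot: [-0.306, 0.665, 0.586, 0.346]
ft_force: [0.3, 1.2, 0.9]
gripper_width: 49.2
grip_force: 41.9
```

Run:
```python
from h import *
np.set_printoptions(precision=3,suppress=True)
st=show(); knobs(); s=st[0]
p=capture('wrist'); save(p,'wF.png'); 
S=cv2.imread('pics/cur.png')
a=cv2.resize(cv2.imread('pics/wF.png'),(480,300)); b=cv2.resize(S[130:280,220:380],None,fx=2,fy=2)
cv2.imwrite('pics/F.png',np.hstack([a,b]))
# predicted outer end top edge
for x in (-25,25): print(proj(p,FO+FR@np.array([st[1][0]+x,st[1][1]+23.1-55,43]),s)[0])
# shelf front lower edge
for x in (13,138): print('shelf',proj(p,FO+FR@np.array([x,-70,105+27]),s)[0])
```

```text
t 18.25 frame tcp [ 61.26  -39.841  17.317] bar dir az 0.0 handle-up -55.1 roll -0.08490864176677615 tip [ 61.294  56.612 154.87 ] F [0.153 1.231 0.95 ] q [-0.387  0.931  1.593  1.004  1.22  -0.931] w 49.150318582311186
side shift [ 1 -8] corr 0.73 px per 10mm rise [ 0.282 -2.806]
[265.695 297.223]
[381.967 297.423]
shelf [ 66.349 130.114]
shelf [709.384 134.01 ]
```

View pics/F.png

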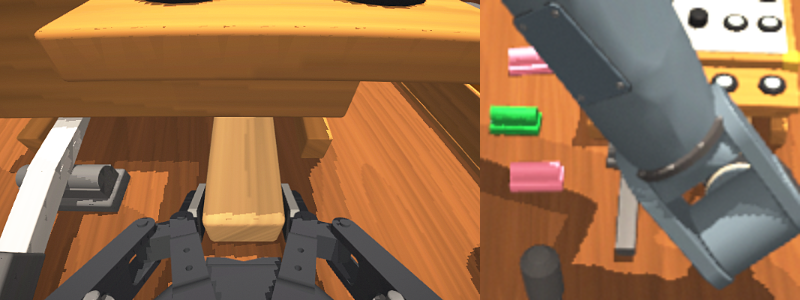

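The wrist view shows the block straight in below the shelf, with its outer top edge at about full-frame (325,288) and the case's lower edge crossing it at about (327,155). I'll measure the depth.

Run:
```python
from h import *
np.set_printoptions(precision=1,suppress=True)
s=get_state(); p=capture('wrist')
g=cv2.cvtColor(p['pixels'],cv2.COLOR_RGB2GRAY)[:,300:350].mean(1); print('rows 140-170',g[140:170].astype(int),'\n275-330',g[275:330].astype(int))
for uv,z in [((325,284),42),((325,288),42),((325,288),38),((325,292),38),((325,320),3),((325,324),3),((327,153),55),((327,155),55)]:
    print(uv,z,FR.T@(atz(p,uv,z,s)-FO))
```

```text
rows 140-170 [ 86  87  89  91  92  91  90  89  90  88  87  85  84  82  68 118 174 166
 164 163 163 163 163 163 163 163 163 163 163 163] 
275-330 [164 164 164 164 163 164 162 167 178 186 194 204 207 206 206 207 201 198
 202 201 199 197 196 187 173 158 144 132 129 130 129 128 128 127 127 126
 126 126 126 126 125 125 124 124 125 127 134  54  63  65  70  73  78  84
  84]
(325, 284) 42 [ 62.  -66.5  42. ]
(325, 288) 42 [ 62.  -68.3  42. ]
(325, 288) 38 [ 62.  -66.9  38. ]
(325, 292) 38 [ 62.  -68.7  38. ]
(325, 320) 3 [ 62.  -72.2   3. ]
(325, 324) 3 [ 62.  -74.2   3. ]
(327, 153) 55 [63.2  3.2 55. ]
(327, 155) 55 [63.1  1.6 55. ]
```

Request:
step_arm(
  commands=[1,0.03,0.2,0,0,0,0,1,0,0,0,0,0,0,0,0,0,0,0,0,0,0,0,0,0,0,0,0,0,0,0,0,0,0,0,0,0,0,0,0,0,0,0,0,0,0,0,0,0],
)

```text
time_s: 18.98
tcp_pos: [611.3, 31.1, 17.1]
tcp_rot: [-0.306, 0.666, 0.586, 0.347]
ft_force: [0.3, -0.2, 0.4]
gripper_width: 85.4
grip_force: 0.0
```

Request:
step_arm(
  commands=[0,-0.05,-0.4,0.1,0,0,0,0,-0.1,-0.8,0.3,0,0,0,0,-0.12,-0.95,0.5,0,0,0,0,-0.12,-0.95,0.5,0,0,0,0,-0.12,-0.95,0.6,0,0,0,0,-0.12,-0.95,0.6,0,0,0,0,0,0,0,0,0,0],
)

```text
time_s: 19.57
tcp_pos: [599.6, -73.0, 71.3]
tcp_rot: [-0.304, 0.666, 0.586, 0.347]
ft_force: [0.3, -0.4, 0.5]
gripper_width: 85.2
grip_force: 0.0
```

Run:
```python
from h import *
np.set_printoptions(precision=2,suppress=True)
import pickle
st=show(); knobs(); s=st[0]; p=capture('wrist'); save(p,'wG.png')
for n in ['block_mid','bar_mid','bar_tip']:
    for d in search_frame(p,n)[:1]: print(n,FR.T@(np.array(d['position'])-FO),d['confidence'])
i=p['pixels']; u=proj(p,FO+FR@np.array([62,-70,42]),s)[0]; print(u)
c=int(u[0]); r=int(u[1]); g=cv2.cvtColor(i,cv2.COLOR_RGB2GRAY)[:,c-8:c+8].mean(1); print(r-20,g[r-20:r+45].astype(int))
# bar handle: rows predicted
for y,z in [(-199,5),(-199,24),(-92,46)]: print('bar',proj(p,FO+FR@np.array([-72,y,z]),s)[0])
```

```text
t 19.57 frame tcp [  63.11 -141.61   71.31] bar dir az -0.0 handle-up -55.0 roll 0.13503543348563807 tip [ 63.06 -44.81 208.62] F [ 0.39 -0.39  0.52] q [-0.54  0.87  1.53  0.88  1.37 -0.89] w 85.23204610525596
side shift [ 1 -8] corr 0.83 px per 10mm rise [ 0.28 -2.81]
block_mid [ 65.58 -49.97  41.7 ] 0.95
bar_mid [ -64.54 -107.67   35.8 ] 0.85
bar_tip [ -64.31 -110.27   36.7 ] 0.68
[322.52 190.24]
170 [154 154 154 154 154 155 156 156 155 156 156 156 155 156 156 155 154 159
 181 196 194 175 151 133 124 124 123 122 121 121 120 119 119 118 117 116
 115 114 115 116 116 117 117 118 118 118 121 119  52  59  65  76  81  80
  80  80  80  80  79  79  78  93 126 136 134]
bar [118.65 378.95]
bar [100.59 375.84]
bar [144.72 209.9 ]
```

Request:
step_arm(
  commands=[0,-0.84,0.095,0.5,-0.0289,0.0037,0,0,-0.84,0.095,0.5,-0.0289,0.0037,0,0,-0.84,0.095,0.37,-0.0289,0.0037,0,0,-0.84,0.095,0.37,-0.0289,0.0037,0,0,-0.84,0.095,0.37,-0.0289,0.0037,0,0,-0.84,0.095,0.37,-0.0289,0.0037,0,0,-0.84,0.095,0.37,-0.0289,0.0037,0,0,-0.84,0.095,0,-0.0289,0.0037,0,0,0,0,0,0,0,0],
)

```text
time_s: 20.57
tcp_pos: [462.1, -51.5, 126.6]
tcp_rot: [-0.075, 0.745, 0.657, 0.083]
ft_force: [1.1, 0.5, -0.2]
gripper_width: 86.1
grip_force: 0.0
```

Run:
```python
from h import *
np.set_printoptions(precision=2,suppress=True)
st=show(); s=st[0]; p=capture('wrist'); save(p,'wH.png')
g=cv2.cvtColor(p['pixels'],cv2.COLOR_RGB2GRAY).astype(float)
# bar model: tail at y~-198 z0, handle-down 13 ; sample top surface points
al=np.radians(-13); d=np.array([0,np.cos(al),-np.sin(al)]); u=np.array([0,np.sin(al),np.cos(al)])
tip=np.array([-72.2,20.3,49.5])
for L in (130,150,190,210):
    c=tip-L*d+24*u; row=[proj(p,FO+FR@(c+[x,0,0]),s)[0] for x in (-12,0,12)]; r=int(row[1][1]); 
    if 0<=r<400:
        k=np.arange(int(row[0][0])-25,int(row[2][0])+25); gr=cv2.GaussianBlur(g,(3,3),0)[r]; print(L,[x.round(1) for x in row]); print(k[0],gr[k[0]:k[-1]:2].astype(int))
c=tip-220*d+24*u; print('tail top',proj(p,FO+FR@c,s)); c0=int(proj(p,FO+FR@c,s)[0][0]);r0=int(proj(p,FO+FR@c,s)[0][1]); print(r0-15,g[r0-15:r0+25,c0-3:c0+4].mean(1).astype(int))
```

```text
t 20.57 frame tcp [ -76.05 -137.75  126.6 ] bar dir az -0.1 handle-up -12.9 roll -0.10423612435916768 tip [-76.42  26.13 163.59] F [ 1.07  0.62 -0.17] q [-0.34  0.37  1.96  0.28  0.89 -0.4 ] w 86.0766738053823
130 [array([314.8, 197.5]), array([329. , 197.5]), array([343.1, 197.6])]
289 [138 137 131 134 137 140 138 130 129 129 129  88  78  88 148 154 153 149
 148 152 150 147 146 150 152 151 140  99 125 135 132 128 127 122 125 128
 131 128 123]
150 [array([315. , 219.3]), array([328.8, 219.4]), array([342.6, 219.4])]
290 [115 120 117 113 115 117 118 117 111 111 101  61  59 115 135 136 148 146
 147 143 142 144 147 150 149 142 114 112 118 121 121 120 124 121 120 125
 127 130]
190 [array([315.4, 259.8]), array([328.5, 259.9]), array([341.6, 259.9])]
290 [ 61  58  58  62  64  62  61  62  61  62  61  60  60  60  70  71  70  70
  70  69  69  69  70  70  70  65  81 101  61  62  62  62  62  61  59  58
  58  58]
210 [array([315.5, 278.6]), array([328.3, 278.6]), array([341.1, 278.7])]
290 [60 60 58 57 60 63 61 60 62 60 60 59 60 60 70 70 69 69 70 68 68 69 70 70
 69 63 63 60 59 62 62 60 60 60 58 58 57 58]
tail top [[328.23 287.64]]
272 [69 69 69 69 68 69 69 69 68 69 68 68 69 68 69 68 63 58 60 59 60 59 61 59
 59 59 59 59 59 59 59 59 59 59 59 58 58 66 67 74]
```

Request:
step_arm(
  commands=[0,0.08,-0.16,-0.81,0,0,0,0,0.07,-0.16,-0.81,0,0,0,0,0,0,-0.81,0,0,0,0,0,0,-0.81,0,0,0,0,0,0,-0.81,0,0,0,0,0,0,-0.81,0,0,0,0,0,0,-0.7,0,0,0,0,0,0,0,0,0,0],
)

```text
time_s: 21.28
tcp_pos: [466.4, -59.7, 12.2]
tcp_rot: [-0.078, 0.746, 0.656, 0.085]
ft_force: [-1.1, 0.4, -0.6]
gripper_width: 85.7
grip_force: 0.0
```

Run:
```python
from h import *
np.set_printoptions(precision=2,suppress=True)
st=show()
```

```text
t 21.28 frame tcp [ -70.72 -145.34   12.21] bar dir az 0.1 handle-up -13.2 roll -0.3239560879381292 tip [-70.34  18.28  50.32] F [-1.13  0.23 -0.57] q [-0.35  0.6   1.98  0.37  0.66 -0.53] w 85.6790148863147
```

Within 2 mm. I'll close, then raise the handle along the reverse path.

Request:
step_arm(
  commands=[1,-0.08,0,0.03,0,0,0,1,0,0,0,0,0,0,1,0,0,0,0,0,0,1,0,0,0,0,0,0,1,0,0,0,0,0,0,1,0,0,0,0,0,0,1,0,0,0,0,0,0,1,0,0,0,0,0,0],
  force=100,
)

```text
time_s: 21.95
tcp_pos: [466.2, -60.3, 16.0]
tcp_rot: [-0.075, 0.746, 0.656, 0.086]
ft_force: [0.3, -2.7, 6.3]
gripper_width: 21.7
grip_force: 97.9
```

Run:
```python
from h import *
np.set_printoptions(precision=4,suppress=True)
st=show(); print(st[0]['torque'])
s0=58
plan([(-11,58,0),(-9,58,0),(-7,57.5,0),(-5,57.5,0),(-3,57,0),(-1,57,0),(1,56.5,0),(3,56.5,.3),(5,56,.5),(8,56,.7),(11,55,1),(14,55,1.3),(17,54,1.5),(20,54,2),(23,53,2),(26,53,2),(29,53,2)],st)
```

```text
t 21.95 frame tcp [ -70.8706 -145.945    15.9752] bar dir az 0.0 handle-up -13.1 roll -0.006189951711616984 tip [-70.8501  17.7804  53.6335] F [ 0.651  -2.6656  6.3067] q [-0.3537  0.5865  1.9852  0.3703  0.6557 -0.5306] w 21.73366526073398
[-0.0124 -0.0685  0.4748]
-11 tip [21.0263 46.8832] row [-0.068  0.109 -0.038] [-0.0115  0.0015  0.    ]
-9 tip [21.7216 44.9501] row [-0.002 -0.015  0.192] [-0.011   0.0014  0.    ]
-7 tip [21.8527 42.9329] row [-0.004 -0.033  0.19 ] [-0.011   0.0014  0.    ]
-5 tip [22.4096 40.9734] row [-0.    -0.002  0.194] [-0.011   0.0014  0.    ]
-3 tip [22.3985 38.9694] row [-0.003 -0.02   0.192] [-0.011   0.0014  0.    ]
-1 tip [22.8168 36.9933] row [0.001 0.011 0.194] [-0.011   0.0014  0.    ]
1 tip [22.6659 35.0124] row [-0.001 -0.007  0.194] [-0.011   0.0014  0.    ]
3 tip [22.9616 33.3289] row [0.003 0.026 0.209] [-0.011   0.0014  0.    ]
5 tip [22.702  31.5793] row [0.001 0.008 0.205] [-0.011   0.0014  0.    ]
8 tip [22.9442 28.8022] row [0.008 0.062 0.298] [-0.0165  0.0021  0.    ]
11 tip [22.0884 26.3034] row [0.004 0.031 0.309] [-0.0165  0.0021  0.    ]
14 tip [22.1    23.6586] row [0.012 0.096 0.297] [-0.0165  0.0021  0.    ]
17 tip [21.0027 21.2094] row [0.008 0.063 0.301] [-0.0165  0.0021  0.    ]
20 tip [20.8476 18.8072] row [0.017 0.132 0.297] [-0.0165  0.0021  0.    ]
23 tip [19.4755 16.3373] row [0.012 0.093 0.285] [-0.0165  0.0021  0.    ]
26 tip [18.8965 13.5519] row [0.02  0.153 0.26 ] [-0.0165  0.0021  0.    ]
29 tip [18.1726 10.8005] row [0.021 0.166 0.252] [-0.0165  0.0021  0.    ]
```

```bash
sed -i 's/L=168,h=0.4/L=170,h=3.7/' h.py
python3 - <<'E'
from h import *
np.set_printoptions(precision=4,suppress=True)
import io,contextlib
s,f,R=show(); t,_=target(-13.1,58.3,0,x=-70.9); print('model',t,'now',f)
plan([(a,58-.17*(a+13)*.5,0.3) for a in range(-12,2)]+[(3,56,.5),(5,56,.7),(8,55.5,1),(11,55,1.3),(14,54.5,1.6),(17,54,2),(20,54,2),(23,53,2),(26,53,2)],(s,t,R))
E
```

```text
t 21.95 frame tcp [ -70.8706 -145.945    15.9752] bar dir az 0.0 handle-up -13.1 roll -0.006189951711616984 tip [-70.8501  17.7804  53.6335] F [ 0.651  -2.6656  6.3067] q [-0.3537  0.5865  1.9852  0.3703  0.6557 -0.5306] w 21.73366526073398
model [ -70.9    -145.8982   14.0265] now [ -70.8706 -145.945    15.9752]
-12 tip [20.5079 48.1161] row [-0.083 -0.022  0.118] [-0.006   0.0008  0.    ]
-11 tip [20.8022 47.1452] row [-0.001 -0.012  0.097] [-0.0055  0.0007  0.    ]
-10 tip [21.0791 46.1708] row [-0.001 -0.01   0.098] [-0.0055  0.0007  0.    ]
-9 tip [21.3388 45.1932] row [-0.001 -0.008  0.098] [-0.0055  0.0007  0.    ]
-8 tip [21.5812 44.2127] row [-0.001 -0.007  0.098] [-0.0055  0.0007  0.    ]
-7 tip [21.8062 43.2295] row [-0.001 -0.005  0.098] [-0.0055  0.0007  0.    ]
-6 tip [22.0139 42.244 ] row [-0.    -0.003  0.098] [-0.0055  0.0007  0.    ]
-5 tip [22.2042 41.2566] row [-0.    -0.001  0.099] [-0.0055  0.0007  0.    ]
-4 tip [22.3771 40.2674] row [0.    0.    0.099] [-0.0055  0.0007  0.    ]
-3 tip [22.5326 39.2769] row [0.    0.002 0.099] [-0.0055  0.0007  0.    ]
-2 tip [
[... 262 characters left out ...]
[-0.0055  0.0007  0.    ]
3 tip [22.4728 33.5548] row [-0.001 -0.009  0.209] [-0.011   0.0014  0.    ]
5 tip [22.7195 31.7786] row [0.005 0.039 0.207] [-0.011   0.0014  0.    ]
8 tip [22.4908 29.1688] row [0.006 0.048 0.311] [-0.0165  0.0021  0.    ]
11 tip [22.1456 26.5979] row [0.008 0.065 0.309] [-0.0165  0.0021  0.    ]
14 tip [21.6874 24.0707] row [0.011 0.082 0.306] [-0.0165  0.0021  0.    ]
17 tip [21.1489 21.6876] row [0.013 0.101 0.307] [-0.0165  0.0021  0.    ]
20 tip [20.8476 18.8072] row [0.017 0.134 0.275] [-0.0165  0.0021  0.    ]
23 tip [19.4755 16.3373] row [0.013 0.103 0.287] [-0.0165  0.0021  0.    ]
26 tip [18.8965 13.5519] row [0.021 0.163 0.262] [-0.0165  0.0021  0.    ]
```

Request:
step_arm(
  commands=[1,0,-0.014,0.1,-0.006,0.0008,0,1,-0.001,-0.012,0.097,-0.0055,0.0007,0,1,-0.001,-0.01,0.098,-0.0055,0.0007,0,1,-0.001,-0.008,0.098,-0.0055,0.0007,0,1,-0.001,-0.007,0.098,-0.0055,0.0007,0,1,-0.001,-0.005,0.098,-0.0055,0.0007,0,1,0,-0.003,0.098,-0.0055,0.0007,0,1,0,-0.001,0.098,-0.0055,0.0007,0],
)

```text
time_s: 22.62
tcp_pos: [465.6, -61.8, 31.4]
tcp_rot: [-0.029, 0.75, 0.66, 0.032]
ft_force: [-1.9, -7.2, 1.1]
gripper_width: 22.0
grip_force: 98.0
```

Run:
```python
from h import *
np.set_printoptions(precision=4,suppress=True)
s,f,R=show(); print(s['torque']); knobs()
```

```text
t 22.62 frame tcp [ -71.2157 -147.541    31.3796] bar dir az 0.1 handle-up -4.9 roll -0.0536729656200188 tip [-71.0541  19.8671  45.4749] F [-1.0008 -7.3907  1.051 ] q [-0.2795  0.5387  1.9907  0.1448  0.6311 -0.269 ] w 22.04449517025607
[-0.7171  0.2061  0.1487]
side shift [ 0 -5] corr 0.91 px per 10mm rise [ 0.2824 -2.8056]
```

Request:
step_arm(
  commands=[1,0,0,0.099,-0.0055,0.0007,0,1,0,0.002,0.099,-0.0055,0.0007,0,1,0,0.004,0.099,-0.0055,0.0007,0,1,0.001,0.005,0.099,-0.0055,0.0007,0,1,0.001,0.007,0.099,-0.0055,0.0007,0,1,0.001,0.009,0.099,-0.0055,0.0007,0,1,-0.001,0,0.104,-0.0055,0.0007,0,1,0,0,0.104,-0.0055,0.0007,0],
)

```text
time_s: 23.33
tcp_pos: [465.6, -60.7, 47.3]
tcp_rot: [0.017, 0.751, 0.66, -0.02]
ft_force: [-0.4, 1.5, 0.4]
gripper_width: 22.0
grip_force: 97.9
```

Run:
```python
from h import *
np.set_printoptions(precision=4,suppress=True)
s,f,R=show(); print(s['torque']); knobs()
```

```text
t 23.33 frame tcp [ -71.3743 -146.4281   47.3192] bar dir az 0.1 handle-up 3.0 roll -0.05913544194283979 tip [-71.086   21.3256  38.2219] F [-0.5651  1.4889  0.3865] q [-0.1995  0.5045  1.9882 -0.0858  0.648  -0.002 ] w 22.00872904554204
[ 0.5478  0.0011 -0.0244]
side shift [ 0 -4] corr 0.96 px per 10mm rise [ 0.2824 -2.8056]
```

Request:
step_arm(
  commands=[1,0.001,0.01,0.104,-0.0055,0.0007,0,1,0.003,0.02,0.104,-0.0055,0.0007,0,1,0.003,0.024,0.155,-0.0083,0.001,0,1,0.003,0.024,0.155,-0.0083,0.001,0,1,0.008,0.065,0.309,-0.0165,0.0021,0,1,0.011,0.082,0.306,-0.0165,0.0021,0,1,0,0,0,0,0,0],
)

```text
time_s: 23.97
tcp_pos: [466.4, -55.3, 70.2]
tcp_rot: [0.081, 0.745, 0.656, -0.092]
ft_force: [0.1, 0.6, -5.8]
gripper_width: 21.8
grip_force: 98.1
```

Run:
```python
from h import *
np.set_printoptions(precision=4,suppress=True)
s,f,R=show(); print(s['torque']); knobs(); print(target(14,54.5,1.6))
```

```text
t 23.97 frame tcp [ -71.2987 -141.021    70.1585] bar dir az -0.0 handle-up 14.0 roll -0.005052974748612507 tip [-71.3104  21.8663  29.0259] F [ 0.0563  0.5971 -5.8405] q [-0.0804  0.4805  1.9716 -0.3692  0.7359  0.3277] w 21.772229535816628
[ 0.2123 -0.075  -0.045 ]
side shift [ 0 -4] corr 0.96 px per 10mm rise [ 0.2824 -2.8056]
(array([ -72.5   , -142.3678,   68.7875]), array([21.6874, 24.0707]))
```

Request:
step_arm(
  commands=[1,-0.049,-0.385,0.1,0,0,0,1,-0.098,-0.77,0.195,0,0,0,1,-0.098,-0.77,0.195,0,0,0,1,-0.098,-0.77,0.2,0,0,0,1,-0.098,-0.77,0.25,0,0,0,1,-0.098,-0.77,0.5,0,0,0,1,-0.098,-0.77,0.7,0,0,0,1,0,0,0.5,0,0,0],
)

```text
time_s: 24.68
tcp_pos: [452.6, -158.9, 123.1]
tcp_rot: [0.079, 0.746, 0.655, -0.091]
ft_force: [0.7, 0.1, -5.2]
gripper_width: 22.2
grip_force: 98.4
```

Run:
```python
from h import *
np.set_printoptions(precision=4,suppress=True)
s,f,R=show(); print(s['tcp_pos'],s['torque']); knobs()
m=np.array([482.,-345]); 
t=capture('top')
# mat centre from corners seen earlier
f=lambda u,v:(215+u/3,110+v/3)
print(np.mean([[535.6,-215.2],[549.6,-465.9],[440.5,-470],[428.1,-221.2]],axis=0))
for d in search_frame(t,'mat')[:1]: print(d)
```

```text
t 24.68 frame tcp [ -71.7344 -245.5388  123.0924] bar dir az 0.2 handle-up 13.9 roll -0.050658574824418996 tip [-71.2378 -82.5357  82.4242] F [ 0.6979  0.166  -5.2078] q [-0.3041  0.3778  1.9539 -0.3367  0.7971  0.0614] w 22.24249894662594
[ 452.6477 -158.9337  123.0924] [ 0.0843 -0.0304  0.0159]
side shift [ 0 -4] corr 0.96 px per 10mm rise [ 0.2824 -2.8056]
[ 488.45  -343.075]
{'position': [490.8, -345.3, 4.1], 'confidence': 0.58}
```

Request:
step_arm(
  commands=[1,0.157,-0.938,0,0.01544,-0.00198,0,1,0.157,-0.938,0,0.01544,-0.00198,0,1,0.157,-0.938,0,0.01544,-0.00198,0,1,0.157,-0.938,0,0.01544,-0.00198,0,1,0.157,-0.938,-0.2,0.01544,-0.00198,0,1,0.157,-0.938,-0.3,0,0,0.0117,1,0.157,-0.938,-0.4,0,0,0.0117,1,0.157,-0.938,-0.4,0,0,0.0117,1,0.157,-0.938,-0.4,0,0,0.0117,1,0.157,-0.938,-0.4,0,0,0.0117,1,0.157,-0.938,-0.5,0,0,0,1,0.157,-0.938,-0.5,0,0,0],
)

```text
time_s: 25.83
tcp_pos: [491.1, -381.5, 58.8]
tcp_rot: [-0.001, 0.687, 0.727, 0.0]
ft_force: [1.0, -0.0, -5.7]
gripper_width: 22.4
grip_force: 98.3
```

Request:
step_arm(
  commands=[1,0.157,-0.938,-0.5,0,0,0,1,0,0,0,0,0,0],
)

```text
time_s: 26.0
tcp_pos: [493.7, -401.7, 47.4]
tcp_rot: [-0.002, 0.688, 0.726, 0.0]
ft_force: [-0.2, -0.2, -6.5]
gripper_width: 21.8
grip_force: 99.0
```

Run:
```python
from h import *
np.set_printoptions(precision=4,suppress=True)
s,f,R=show(); print(s['tcp_pos'],s['torque'])
p=capture('wrist')
# pitch check: handle front top edge row
d=R[:,0]; d=FR@d; u=-FR@R[:,2]; t=np.array(s['tcp_pos'])
for h in (1,3.7,6): print(h,proj(p,t+60*d+(24-h)*u,s)[0])
g=cv2.cvtColor(p['pixels'],cv2.COLOR_RGB2GRAY)[:,315:333].mean(1); print(g[130:190].astype(int))
```

```text
t 26.00 frame tcp [  -0.1554 -481.1652   47.3659] bar dir az -10.4 handle-up -0.2 roll -0.11729417743078022 tip [ -30.5409 -315.9354   47.4117] F [-0.1735 -0.1795 -6.5166] q [-0.7563  0.7278  1.5337  0.0004  0.8834 -0.8111] w 21.80786052241839
[ 493.7068 -401.7453   47.3659] [-0.2243  0.0967  0.0771]
1 [324.1139 155.6669]
3.7 [324.1203 154.6606]
6 [324.1256 153.836 ]
[255 255 255 255 255 255 255 255 255 255 255 255 255 255 255 255 255 255
 255 255 255 216  96  39  48  83 114 120 132 147 148 147 147 147 147 147
 146 146 146 146 146 146 146 146 146 145 145 145 145 145 145 145 144 145
 144 144 144 144 143 143]
```

Request:
step_arm(
  commands=[1,0,0,-0.7,0,0,0,1,0,0,-0.7,0,0,0,1,0,0,-0.4,0,0,0,1,0,0,0,0,0,0],
)

```text
time_s: 26.38
tcp_pos: [493.2, -398.5, 11.8]
tcp_rot: [-0.003, 0.687, 0.727, 0.0]
ft_force: [-0.7, 1.0, -5.8]
gripper_width: 22.1
grip_force: 98.9
```

Request:
step_arm(
  commands=[1,0,0,-0.1,0,0,0,1,0,0,0,0,0,0],
)

```text
time_s: 26.55
tcp_pos: [494.5, -400.1, 12.7]
tcp_rot: [-0.0, 0.687, 0.727, 0.0]
ft_force: [0.4, -0.1, -6.7]
gripper_width: 21.5
grip_force: 98.9
```

Request:
step_arm(
  commands=[1,0,0,-0.08,0,0,0,1,0,0,0,0,0,0],
)

```text
time_s: 26.72
tcp_pos: [494.6, -400.4, 11.5]
tcp_rot: [-0.0, 0.687, 0.726, 0.0]
ft_force: [0.4, -0.6, -5.1]
gripper_width: 21.7
grip_force: 99.0
```

Request:
step_arm(
  commands=[1,0,0,-0.06,0,0,0,1,0,0,0,0,0,0],
)

```text
time_s: 26.88
tcp_pos: [494.5, -400.4, 10.2]
tcp_rot: [-0.0, 0.687, 0.726, 0.0]
ft_force: [-0.1, -0.5, -4.2]
gripper_width: 21.7
grip_force: 99.2
```

Request:
step_arm(
  commands=[1,0,0,-0.06,0,0,0,1,0,0,0,0,0,0],
)

```text
time_s: 27.05
tcp_pos: [494.6, -400.5, 9.0]
tcp_rot: [-0.0, 0.687, 0.726, 0.0]
ft_force: [-0.4, -0.5, -2.5]
gripper_width: 21.7
grip_force: 99.5
```

Request:
step_arm(
  commands=[1,0,0,-0.06,0,0,0,1,0,0,0,0,0,0],
)

```text
time_s: 27.22
tcp_pos: [494.6, -400.6, 7.9]
tcp_rot: [-0.0, 0.687, 0.726, 0.0]
ft_force: [-0.4, -2.1, 0.4]
gripper_width: 22.2
grip_force: 99.9
```

Request:
step_arm(
  commands=[1,0,0,-0.04,0,0,0,1,0,0,0,0,0,0],
)

```text
time_s: 27.38
tcp_pos: [494.6, -400.6, 7.3]
tcp_rot: [-0.0, 0.687, 0.726, 0.0]
ft_force: [-1.3, -1.4, 3.4]
gripper_width: 21.8
grip_force: 100.2
```

Seated. I'll open, back off straight up and check.

Request:
step_arm(
  commands=[0,0,0,0,0,0,0,0,0,0,0,0,0,0,0,0,0,0,0,0,0,0,0,0,0,0,0,0,0,0,0,0.4,0,0,0,0,0,0,0.9,0,0,0,0,0,0,1,0,0,0,0,0,0,1,0,0,0,0,0,0,1,0,0,0,0,0,0,1,0,0,0,0,0,0,1,0,0,0,0,0,0,1,0,0,0],
)

```text
time_s: 28.38
tcp_pos: [494.3, -400.2, 154.4]
tcp_rot: [-0.0, 0.687, 0.726, 0.0]
ft_force: [-0.2, -0.0, 0.1]
gripper_width: 85.3
grip_force: 0.0
```

Request:
step_arm(
  commands=[0,0,0.9,0.3,0,0,0,0,0,1,0.3,0,0,0,0,0,1,0.3,0,0,0,0,0,1,0.3,0,0,0,0,0,1,0.3,0,0,0,0,0,1,0.3,0,0,0,0,0,1,0.3,0,0,0,0,0,1,0,0,0,0,0,0,1,0,0,0,0,0,0,1,0,0,0,0,0,0,0,0,0,0,0],
)

```text
time_s: 29.3
tcp_pos: [494.2, -199.6, 195.4]
tcp_rot: [-0.001, 0.687, 0.727, 0.0]
ft_force: [-1.1, -0.2, 0.1]
gripper_width: 85.3
grip_force: 0.0
```

Run:
```python
from h import *
np.set_printoptions(precision=1,suppress=True)
s=get_state(); print(s['time_s'],s['tcp_pos'],s['ft_force']); p=capture('wrist'); save(p,'wZ.png')
g=cv2.cvtColor(p['pixels'],cv2.COLOR_RGB2GRAY).astype(int)
# block outer end visible below shelf? sample column
u=proj(p,FO+FR@np.array([62,-72,5]),s)[0]; print('blk end px',u)
c,r=u.astype(int); print(r-25,g[max(r-25,0):r+15,c-6:c+6].mean(1).astype(int))
for k in range(0,40): pass
for n in ['bar_mid','block_mid']:
    for d in search_frame(p,n)[:1]: print(n,np.array(d['position']),FR.T@(np.array(d['position'])-FO),d['confidence'])
t=capture('top'); save(t,'topZ.png')
hsv=cv2.cvtColor(t['pixels'],cv2.COLOR_RGB2HSV)
# bar & mat: low saturation pixels around the mat
c=proj(t,[488.5,-343,3])[0].astype(int); sub=hsv[c[1]-25:c[1]+25,c[0]-48:c[0]+48]
m=(sub[...,1]<60); ys,xs=np.nonzero(m)
w=m&(sub[...,2]>225); yy,xx=np.nonzero(w); print('mat cols',xs.min()+c[0]-48,xs.max()+c[0]-48,'rows',ys.min()+c[1]-25,ys.max()+c[1]-25)
if len(xx): print('silver cols',xx.min()+c[0]-48,xx.max()+c[0]-48,'tip at',atz(t,(xx.min()+c[0]-48,yy.mean()+c[1]-25),8))
for n,tg in [('tube',0),('bulb',0),('clip',0),('driver',0),('jar',0),('carton0',0)]:
    print(n,[np.array(d['position']) for d in search_frame(t,n)[:2]])
knobs()
# block in top/side views: edge detection of change elsewhere
d0=cv2.absdiff(cv2.imread('pics/side0.png'),cv2.imread('pics/cur.png')).max(2)>50
n,l,st,ce=cv2.connectedComponentsWithStats(d0.astype(np.uint8)); print([(x[:4].tolist(),int(x[4])) for x in st[1:] if x[4]>25])
```

```text
29.3 [ 494.2 -199.6  195.4] [-1.1 -0.2  0.1]
blk end px [445.4  -1.9]
-26 [61 71 70 70 70 70 70 70 70 70 70 69 72 92]
bar_mid [ 490.7 -330.7   14.3] [ -12.2 -411.1   14.3] 0.67
block_mid [ 738.1 -225.1   73. ] [ 219.8 -274.9   73. ] 0.23
mat cols 374 460 rows 201 250
tube [array([780.9, -44.7,  67.7])]
bulb [array([479. ,  53. ,  26.9])]
clip [array([ 631.3, -300.8,   14.8])]
driver [array([ 297.2, -345.5,   27. ])]
jar [array([ 743.1, -226.1,   84.2])]
carton0 [array([ 731.8, -317.8,  109. ]), array([ 693.3, -409.6,  110.5])]
side shift [ 0 -4] corr 0.87 px per 10mm rise [ 0.3 -2.8]
[([0, 0, 117, 168], 5822), ([107, 0, 273, 265], 23223), ([0, 64, 176, 336], 21152), ([100, 93, 90, 121], 4152), ([357, 125, 15, 16], 96), ([341, 140, 13, 13], 105), ([358, 141, 16, 19], 128), ([23, 175, 13, 13], 75), ([37, 199, 38, 20], 364), ([186, 209, 7, 10], 27), ([56, 233, 15, 34], 273), ([174, 233, 155, 113], 5156), ([243, 253, 17, 14], 136), ([109, 258, 20, 15], 136), ([88, 266, 17, 7], 55), ([60, 272, 43, 15], 378), ([307, 335, 28, 65], 683)]
```

Run:
```python
from h import *
np.set_printoptions(precision=1,suppress=True)
p=capture('side'); 
for X in ([62,-70,0],[62,-70,42],[62,-60,42],[62,0,43]): print(X,proj(p,FO+FR@np.array(X))[0])
u=proj(p,FO+FR@np.array([62,-70,20.]))[0].astype(int); i=p['pixels'][u[1]-22:u[1]+16,u[0]-3:u[0]+4].mean(1).astype(int)
for k,v in enumerate(i): print(u[1]-22+k,v,end='; ')
r=p['pixels'][u[1],u[0]-25:u[0]+25].astype(int); print('\nrow',u, [x[2] for x in r])
```

```text
[62, -70, 0] [345.5 221.2]
[62, -70, 42] [346.5 211. ]
[62, -60, 42] [346.4 208.1]
[62, 0, 43] [346.2 191.2]
194 [179 137  96]; 195 [148 119  90]; 196 [152 124  95]; 197 [194 162 130]; 198 [204 175 144]; 199 [201 174 147]; 200 [166 143 120]; 201 [133 116  98]; 202 [126 110  96]; 203 [101  90  80]; 204 [77 69 62]; 205 [69 61 56]; 206 [63 57 52]; 207 [57 51 48]; 208 [55 50 47]; 209 [58 53 49]; 210 [55 50 48]; 211 [50 48 46]; 212 [47 45 46]; 213 [46 44 44]; 214 [47 46 45]; 215 [48 46 46]; 216 [45 45 45]; 217 [45 44 45]; 218 [44 44 46]; 219 [43 43 45]; 220 [43 43 45]; 221 [46 47 49]; 222 [43 44 47]; 223 [93 62 46]; 224 [128  76  44]; 225 [177 102  53]; 226 [223 129  67]; 227 [228 135  69]; 228 [227 134  68]; 229 [227 134  68]; 230 [226 134  68]; 231 [226 134  68]; 
row [345 216] [np.int64(42), np.int64(44), np.int64(38), np.int64(41), np.int64(43), np.int64(48), np.int64(49), np.int64(62), np.int64(65), np.int64(44), np.int64(55), np.int64(61), np.int64(43), np.int64(59), np.int64(70), np.int64(49), np.int64(50), np.int64(49), np.int64(52), np.int64(49), np.int64(53), np.int64(49), np.int64(48), np.int64(42), np.int64(46), np.int64(46), np.int64(46), np.int64(45), np.int64(48), np.int64(69), np.int64(85), np.int64(85), np.int64(82), np.int64(84), np.int64(81), np.int64(71), np.int64(39), np.int64(33), np.int64(38), np.int64(33), np.int64(38), np.int64(37), np.int64(37), np.int64(36), np.int64(37), np.int64(41), np.int64(38), np.int64(50), np.int64(64), np.int64(64)]
```

Request:
step_arm(
  commands=[0,-0.9,-0.5,0.4,0,0,0,0,-0.9,-0.5,0.4,0,0,0,0,-0.9,-0.5,0.4,0,0,0,0,-0.9,-0.5,0.4,0,0,0,0,-0.9,-0.5,0.4,0,0,0,0,-0.9,-0.5,0.4,0,0,0,0,-0.9,-0.5,0,0,0,0,0,-0.9,-0.5,0,0,0,0,0,-0.9,-0.5,0,0,0,0,0,0,0,0,0,0,0,0,0,0,0,0,0,0],
)

```text
time_s: 30.82
tcp_pos: [332.0, -292.6, 242.9]
tcp_rot: [-0.0, 0.688, 0.726, 0.0]
ft_force: [0.7, 0.1, 0.8]
gripper_width: 85.2
grip_force: 0.0
```

Run:
```python
from h import *
np.set_printoptions(precision=1,suppress=True)
s=get_state(); print(s['time_s'],s['tcp_pos'])
p=capture('side'); save(p,'sZ.png')
u=proj(p,FO+FR@np.array([62,-70,20.]))[0].astype(int); i=p['pixels'][u[1]-22:u[1]+16,u[0]-3:u[0]+4].mean(1).astype(int)
for k,v in enumerate(i): print(u[1]-22+k,v,end='; ')
print()
for r in (219,220,221,222,223,224): print(r,FR.T@(atz(p,(345.5,r),2)-FO))
for n in ['block_mid','bar_mid']:
  for d in search_frame(p,n)[:1]: print(n,np.array(d['position']),FR.T@(np.array(d['position'])-FO),d['confidence'])
t=capture('top'); save(t,'tZ.png')
for n in ['bar_mid','mat','tube','bulb']:
  for d in search_frame(t,n)[:2]: print('top',n,np.array(d['position']),d['confidence'])
g=t['pixels'][222:224].mean(0).astype(int); print([(c,*g[c]) for c in range(378,466,3)])
a,b=cv2.imread('pics/top0.png')[110:300,215:475],cv2.imread('pics/tZ.png')[110:300,215:475]
n,l,st,ce=cv2.connectedComponentsWithStats((cv2.absdiff(a,b).max(2)>60).astype(np.uint8)); print([((x[:2]+[215,110]).tolist(),x[2:4].tolist(),int(x[4])) for x in st[1:] if x[4]>15])
```

```text
30.8167 [ 332.  -292.6  242.9]
194 [214 154  92]; 195 [214 155  93]; 196 [213 154  92]; 197 [213 154  92]; 198 [213 154  92]; 199 [213 154  92]; 200 [214 155  93]; 201 [215 155  93]; 202 [215 156  93]; 203 [215 155  92]; 204 [215 155  94]; 205 [215 155  93]; 206 [216 156  94]; 207 [215 156  93]; 208 [215 155  93]; 209 [216 155  93]; 210 [223 163  97]; 211 [207 149  89]; 212 [183 131  80]; 213 [176 127  78]; 214 [172 125  76]; 215 [169 122  75]; 216 [167 121  73]; 217 [165 119  73]; 218 [166 120  73]; 219 [170 124  75]; 220 [134  94  57]; 221 [106  65  39]; 222 [121  70  40]; 223 [127  74  41]; 224 [123  71  40]; 225 [163  94  49]; 226 [210 121  62]; 227 [218 125  64]; 228 [217 125  63]; 229 [216 124  63]; 230 [216 124  62]; 231 [214 124  62]; 
219 [ 61.9 -64.1   2. ]
220 [ 61.8 -67.6   2. ]
221 [ 61.8 -71.1   2. ]
222 [ 61.7 -74.5   2. ]
223 [ 61.7 -78.    2. ]
224 [ 61.7 -81.4   2. ]
block_mid [614.4  16.3  41.3] [ 66.4 -51.2  41.3] 0.7
bar_mid [ 493.8 -367.7   24.9] [  -4.4 -447.4   24.9] 0.56
top bar_mid [ 487.  -346.7   30. ] 0.73
top mat [ 483.4 -334.4    3.7] 0.89
top tube [ 35
[... 1866 characters left out ...]
), ([229, 164], [5, 10], 20), ([236, 165], [4, 9], 17), ([310, 165], [7, 9], 28), ([245, 167], [5, 9], 21), ([251, 168], [6, 9], 18), ([267, 170], [7, 11], 29), ([273, 171], [8, 11], 36), ([302, 181], [7, 9], 24), ([308, 185], [6, 8], 23), ([327, 184], [35, 17], 522), ([265, 187], [6, 9], 21), ([219, 188], [5, 22], 35), ([271, 188], [6, 9], 19), ([239, 192], [11, 36], 136), ([286, 194], [9, 52], 100), ([334, 201], [26, 2], 27), ([262, 203], [5, 10], 23), ([269, 205], [5, 9], 19), ([215, 206], [5, 18], 29), ([259, 220], [6, 9], 22), ([266, 221], [5, 9], 18), ([388, 221], [33, 4], 58), ([390, 224], [34, 6], 80), ([429, 228], [20, 2], 25), ([395, 253], [80, 47], 2239), ([457, 262], [6, 5], 16)]
```

```bash
python3 -c "
from bench import *
print(close_job())"
```

```text
the job is handed in; nothing more can be done
None
```

The job is handed in: the tester rests on the hardwood block, which is about 40 mm of its 110 mm (36%) under the edge. The bar lies flat back on the mat, the other things in view look undisturbed, and it took about 31 s; no verdict came back.

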